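Load a power board, cover it and turn it over for soldering

TASK

Get the power board in the rework frame ready for soldering from below: stand every power module that lies on the blue mat upright in a locating frame of its own on the board (any frame), then push the clear hold-down cover shut until it snaps fully home on its catches. Then release the red knob, turn the board over about its long axis until the solder side is up, and turn the red knob back so that it locks fully; leave the bottle, jar and screwdriver where they are.

Things in the scene. Friction and masses are not known exactly. Their poses are not given: they have to be found in the camera images.
- frame: Rework frame, fixed to the bench: grey base plate 200 x 400 x 12 mm, two aluminium posts, and between them a carrier that turns about a horizontal spindle axis along the frame's y, 130 mm above the bench. Origin: on the bench under the middle of the spindle axis; x away from the robot, z up. Posts at y = +-160 mm (150 mm high; the right one 189 mm with the lock), knob at y = -178 mm.
- carrier (a joint): Rotation of the carrier about the frame's +y, rad: 0 = board level, component side (locating frames, cover) up; pi = board turned over, solder side up. Lifting the near grip rod up and over to the far side increases it. Stops at -0.03 and 3.17; friction of 0.3 N m (about 3.5 N at a rod) keeps it where it is left. Cannot turn while the lock pin is in a notch.
- board (a point): Middle of the carrier, on the spindle axis; turns with the carrier (its x, y, z are the frame's when level). Green board 90 x 266 x 3 mm, component side at z = +1 mm, between aluminium rails 10 mm thick, outer faces at x = +-54 mm; end plates 200 x 6 x 22 mm at y = +-138 mm. Two catch housings 16 mm wide at y = +-66 mm, x = -61 to -71 mm, reach up to z = 38 mm.
- rod (a point): Middle of the round steel grip rod nearest the robot at the start (at x = -92 mm of board; its twin is at +92 mm); moves with the carrier. Rods run along the carrier's y between the end plates, 10 mm in diameter, with an open gap of 33 mm between rod and board rail, so that fingers can straddle the rod at its middle.
- cover (a joint): Hinge of the clear hold-down cover, along y at x = +52, z = +33 mm of board; rad: 0 = shut, seated on two spring ball catches; grows as it opens; stop at 1.95, leaning away from the robot. Stays open by friction; pushed about 0.5 rad past upright towards the robot it falls slowly by itself and rests on the balls at about 0.13; the rest needs about 10 to 15 N down on the free edge.
- cover_edge (a point): Middle of the cover's free edge, on its outer face; moves with the cover. Cover: plate 101 x 256 x 4 mm with a blue rim; shut, its outer face lies at z = +35 mm of the carrier, 2 mm of play above the modules, and the free edge lies at x = -51 mm. Open, the edge stands up to 266 mm above the bench.
- lock (a joint): Red wing knob of the rotation lock, vertical axis, over the right-hand post, rad: 0 = locked (wing along the frame's x, index pin down in a notch of the brass disc), grows anticlockwise seen from above, 1.22 = released (stop, pin clear). Notches for carrier 0 and pi only; elsewhere the pin meets the rim and the knob stops at about 0.9. Friction 0.06 N m; stays where it is left.
- lock_grip (a point): Point on the knob's axis at the height to grip, 212 mm above the bench, 11 mm below its top. The wing is 54 mm long, 14 mm thick and 26 mm high and turns with the knob; at knob angle 0 it lies along this point's x, which turns with the knob.
- mat: Blue antistatic mat 270 x 280 x 2 mm, fixed on the bench, on which the modules lie. Origin: centre of its underside.
- bottle: Bystander: white plastic bottle, 56 mm in diameter, 130 mm high, origin at its base.
- jar: Bystander: amber jar with red lid, 60 mm in diameter, 55 mm high, origin at its base.
- driver: Bystander: screwdriver with orange handle lying on the bench.
- module0: Encapsulated plug-in power module, a black block 64 x 38 x 28 mm (its own x, y, z) with a yellow and orange label on top, 90 g; its lowest 6 mm are a grey foot of only 56 x 30 mm. Origin: centre of the underside, z up out of the label. All modules are alike. None if absent from this run.
- module1: Encapsulated plug-in power module, a black block 64 x 38 x 28 mm (its own x, y, z) with a yellow and orange label on top, 90 g; its lowest 6 mm are a grey foot of only 56 x 30 mm. Origin: centre of the underside, z up out of the label. All modules are alike. None if absent from this run.
- module2: Encapsulated plug-in power module, a black block 64 x 38 x 28 mm (its own x, y, z) with a yellow and orange label on top, 90 g; its lowest 6 mm are a grey foot of only 56 x 30 mm. Origin: centre of the underside, z up out of the label. All modules are alike. None if absent from this run.
- module3: Encapsulated plug-in power module, a black block 64 x 38 x 28 mm (its own x, y, z) with a yellow and orange label on top, 90 g; its lowest 6 mm are a grey foot of only 56 x 30 mm. Origin: centre of the underside, z up out of the label. All modules are alike. None if absent from this run.
- socket0 (a point): Locating frame 1 of 4 on the board (carrier y = -99 mm): white rim 5 mm high, walls 4 mm, opening 63 mm along the board's short side (this point's x) by 37 mm along y. The point is the centre of the opening on the board's component side; z out of that side; turns with the carrier. A module stands in it on its foot, either way round, with about 3 mm of play each way; any module fits any frame.
- socket1 (a point): Locating frame 2 of 4 on the board (carrier y = -33 mm): white rim 5 mm high, walls 4 mm, opening 63 mm along the board's short side (this point's x) by 37 mm along y. The point is the centre of the opening on the board's component side; z out of that side; turns with the carrier. A module stands in it on its foot, either way round, with about 3 mm of play each way; any module fits any frame.
- socket2 (a point): Locating frame 3 of 4 on the board (carrier y = 33 mm): white rim 5 mm high, walls 4 mm, opening 63 mm along the board's short side (this point's x) by 37 mm along y. The point is the centre of the opening on the board's component side; z out of that side; turns with the carrier. A module stands in it on its foot, either way round, with about 3 mm of play each way; any module fits any frame.
- socket3 (a point): Locating frame 4 of 4 on the board (carrier y = 99 mm): white rim 5 mm high, walls 4 mm, opening 63 mm along the board's short side (this point's x) by 37 mm along y. The point is the centre of the opening on the board's component side; z out of that side; turns with the carrier. A module stands in it on its foot, either way round, with about 3 mm of play each way; any module fits any frame.
Mind the look-alikes: they are no part of the job. What is shaped like the module3 but green is not meant.

How it is judged:
By the outcome, as a careful person would: the job done as asked, in the order asked, and still so for the second after the job is handed in, with the robot touching nothing.
Of module0, module1, module2, module3 only 2 to 4 are there at a start; the rules pass over those that are not, and their reading is None.
At some moment in a run one of module0, module1, module2, module3 may be knocked a few centimetres aside while the robot is not near it.
Once in a run the grip may slacken for a moment while it holds something.
It also fails if it takes over 210 s, if anything falls off the work surface, if the arm or the gripper's body presses on something with over 40 N, if the wrist force passes 120 N, or if a joint passes its speed limit or range.

ROBOT

A 6-joint arm with a two-finger parallel gripper is mounted at the origin on the work surface. World frame = base frame: x ahead of the robot, y to its left, z up, the work surface at z = 0. Lengths are in m, angles in degrees, forces in N, time in s.
With the tool pointing down it reaches from about 0.35 to 0.875 m from the base axis. Payload 4.2 kg.
Tool frame: the origin (TCP) lies midway between the tips of the shut fingers; the grasp point (between the pads) lies 19 mm behind it (r.pinch_z is the distance from the TCP to the grasp point, in m); z points along the fingers, y is the line along which they close (so a half turn about z gives the same grasp; the last joint's range is limited). The gripper opens to 87 mm and grips with 3 to 60 N. Pads are 19 mm wide; open, the fingers measure 117 mm over their backs; the gripper's body (75 mm by 190 mm) begins 51 mm behind the grasp point.
Start: joints at [90.562, 22.042, 0.453, 0, -68.411, -14.817], TCP at [0.154, 0.606, 0.223] pointing down, gripper open.
Joint ranges: [-179.83, 179.83], [-69.29, 118.12], [-61.27, 80.66], [-181.25, 117.63], [-171.15, -9.14], [-177.46, 177.46]. Speed limits (degrees/s): [159.86, 159.86, 180, 180, 180, 180].

INTERFACE

Orientations are given as a 3x3 rotation matrix whose columns are the frame's x, y, z axes.
In Python, from station import r, imaging, models gives the robot as it stands. The module is installed in compiled form; this text tells all that it offers.
- The arm moves only by the tool apply_moves, never from a script. Its argument "moves" is a list of rows, each a list of 2 entries, a list of its own where there are three numbers: the shift along the tool's x, y, z in m, then the turn about the tool's z in degrees. A call has 1 to 5 rows; each row shifts and turns the commanded pose from where the row before left it, along the tool's axes as they then stand; what a row does not reach is not made up. A row lasts 1/12 s, in which the tool goes at most 41.7 mm and 7.16 degrees, less where a joint would pass 70% of its speed; a pose out of reach is approached as far as the arm can. A call is refused whole if a number of a shift passes 0.0417 or a number of a turn 7.16, either way. A call with a gripper value outside its range is refused whole. "hand" is the finger opening in m, from 0 to 0.087, set as the call begins (left out, the last holds). The fingers move at their own pace and stop on an object; the grip force is fixed at half the most. Time passes only in rows, so rows that do not move let the fingers close. It gives the time, the measured TCP pose, the force, the opening and the grip force at its end, in the units of the state.
- r.sense(): the state, without advancing time (a new reading comes with each control period).
- imaging.capture(name): name is "side" or "top"; returns a dict with "frame" (420x560x3 uint8, blue, green, red), "intrinsics" (3x3 intrinsics, pixels), "dist" ([k1, k2, p1, p2, k3] as OpenCV has them; the pictures are not rectified), "eye" and "orientation" of the camera in the world. Camera axes: x right, y down, z forward; pixel columns grow to the right and rows downward; lengths in m; the calibration is good to about 2 mm. A picture is of the moment at which its call begins. There is no depth.
- r.finish_job(): hands the job in; it is judged then, once.
Trained networks look in a picture, given as the dict that the camera call returned (one of the last four; its "shot" number tells which), for a name from the list of things; names that differ only in an ending like _2 or _b are one class to them, and where a whole thing is asked for, a point or a joint stands for the part that bears it (a point fixed in the world has none). Each returns a list of dicts, best first, with "confidence" (0 to 1); they miss things now and then, are a little off and sometimes report something else, mostly with a low value. They report only what shows in the picture. A call takes as long as a camera call. They do not tell look-alikes from the thing itself.
- models.cut_out(picture, target): "region" (420x560 bool, what is visible of it) and "extent" ([left, top, width, height] as shares, 0 to 1, of the picture: columns of its width, rows of its height, round what is visible of it).
- models.place_of(picture, target): "at" ([column, row] as shares, 0 to 1, of the picture: columns of its width, rows of its height: a listed point, or the origin of a listed thing).
The state is a dict: "time_s": time; "joints": joint angles; "joint_velocities": joint speeds; "effort": joint torques, N m; "tcp_pos": TCP position; "ee_rot": TCP orientation; "wrist_force": force on the tool from outside, world axes, zero at the start; "moment": the same for the moment, N m; "gripper_width": opening from 0.0 (shut) to 1.0 (fully open); "gripper_force": force on a finger pad.
Only numpy, scipy, OpenCV 4.12 (cv2) and the standard library are available. Lean on these libraries where they do the work, as an engineer would, in place of code of your own. Each camera call takes 0.05 s, during which the arm holds its last target. There are 200 camera calls.

## Working session

There is one attempt and no reset: what is moved stays moved. The work goes in short steps, Python scripts to look and compute and a tool call to move; the robot and the scene stay as the last step left them, time stands still between calls to the robot, and variables do not carry over. Pictures are saved under pics/ and viewed, at most 14 in all, crops included, and the job is handed in when it is done.

Besides the shell and the picture viewer there is one more tool, called by a JSON object that holds its "fn" and its "kwargs". apply_moves: Moves the arm, as the interface text tells. Its arguments: {"type":"object","properties":{"moves":{"type":"array"},"hand":{"type":"number"}},"required":["moves"]}

```bash
mkdir -p pics
cat > h.py <<'E'
import numpy as np, cv2, sys
from station import r, imaging, models
def cap(n, save=None):
    p=imaging.capture(n)
    if save: cv2.imwrite('pics/'+save,p['frame'])
    return p
def ray(p,uv):
    K=np.array(p['intrinsics'],float);d=np.array(p['dist'],float)
    q=cv2.undistortPoints(np.array([[uv]],float),K,d)[0,0]
    v=np.array(p['orientation'])@np.array([q[0],q[1],1.]);return np.array(p['eye'],float),v/np.linalg.norm(v)
def onz(p,uv,z):
    e,v=ray(p,uv);return e+v*(z-e[2])/v[2]
def proj(p,X):
    R=np.array(p['orientation']).T;e=np.array(p['eye'],float)
    X=np.atleast_2d(X);t=-R@e
    return cv2.projectPoints(X.astype(float),cv2.Rodrigues(R)[0],t,np.array(p['intrinsics'],float),np.array(p['dist'],float))[0][:,0]
def tri(ps,uvs):
    A=np.zeros((3,3));b=np.zeros(3)
    for p,u in zip(ps,uvs):
        e,v=ray(p,u);M=np.eye(3)-np.outer(v,v);A+=M;b+=M@e
    return np.linalg.solve(A,b)
def pl(p,n):
    return [(np.array(d['at'])*[560,420],round(d['confidence'],2)) for d in models.place_of(p,n)]
def st():
    s=r.sense();print('t',round(s['time_s'],2),'tcp',np.round(s['tcp_pos'],4),'w',round(s['gripper_width'],3),'F',np.round(s['wrist_force'],1),'gf',np.round(s['gripper_force'],1));return s
E
python3 - <<'E'
from h import *
np.set_printoptions(precision=3,suppress=True)
s=st();print(s['ee_rot'])
T=cap('top','top0.png');S=cap('side','side0.png')
for p in (T,S):print(p['eye'],p['orientation'],p['intrinsics'],p['shot'])
for n in ['frame','board','rod','cover_edge','lock_grip','mat','bottle','jar','driver','module0','socket0','socket1','socket2','socket3']:
    for k,p in (('T',T),('S',S)):
        print(n,k,[(np.round(a),c) for a,c in pl(p,n)])
E
```

```text
t 0.0 tcp [0.154 0.605 0.222] w 1.0 F [ 0.1 -0.4 -0.3] gf 0.0
[[ 0.969 -0.246 -0.   ]
 [-0.246 -0.969 -0.002]
 [ 0.     0.002 -1.   ]]
[ 0.396 -0.039  1.36 ] [[ 0.016 -0.991  0.13 ]
 [-1.    -0.017 -0.005]
 [ 0.008 -0.13  -0.991]] [[468.884   0.    276.924]
 [  0.    468.884 207.741]
 [  0.      0.      1.   ]] 1
[ 0.051 -0.946  1.043] [[ 0.88  -0.308  0.36 ]
 [-0.474 -0.584  0.659]
 [ 0.007 -0.751 -0.66 ]] [[437.849   0.    270.943]
 [  0.    437.849 205.881]
 [  0.      0.      1.   ]] 2
frame T [(array([288., 218.]), 0.67)]
frame S [(array([274., 247.]), 0.78), (array([304., 173.]), 0.47)]
board T [(array([293., 216.]), 0.56)]
board S [(array([275., 216.]), 0.72)]
rod T [(array([292., 248.]), 0.6)]
rod S [(array([252., 229.]), 0.8)]
cover_edge T [(array([290., 176.]), 0.59), (array([161., 233.]), 0.59)]
cover_edge S [(array([303., 175.]), 0.7)]
lock_grip T [(array([363., 207.]), 0.52)]
lock_grip S [(array([316., 234.]), 0.67)]
mat T [(array([162., 235.]), 0.7), (array([187., 257.]), 0.57)]
mat S [(array([218., 181.]), 0.58), (array([273., 207.]), 0.29)]
bottle T [(array([220., 125
[... 738 characters left out ...]
ray([262., 198.]), 0.57)]
socket1 T [(array([279., 218.]), 0.94), (array([304., 213.]), 0.91), (array([330., 213.]), 0.67), (array([255., 213.]), 0.62)]
socket1 S [(array([283., 222.]), 0.78), (array([297., 233.]), 0.57), (array([262., 198.]), 0.57)]
socket2 T [(array([279., 218.]), 0.94), (array([304., 213.]), 0.91), (array([330., 213.]), 0.67), (array([255., 213.]), 0.62)]
socket2 S [(array([283., 222.]), 0.78), (array([297., 233.]), 0.57), (array([262., 198.]), 0.57)]
socket3 T [(array([279., 218.]), 0.94), (array([304., 213.]), 0.91), (array([330., 213.]), 0.67), (array([255., 213.]), 0.62)]
socket3 S [(array([283., 222.]), 0.78), (array([297., 233.]), 0.57), (array([262., 198.]), 0.57)]
```

View pics/top0.png

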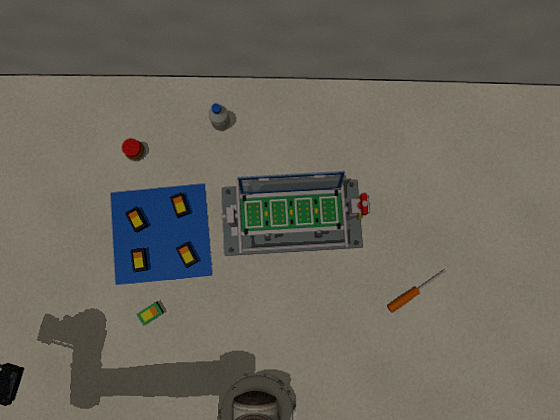

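View pics/side0.png

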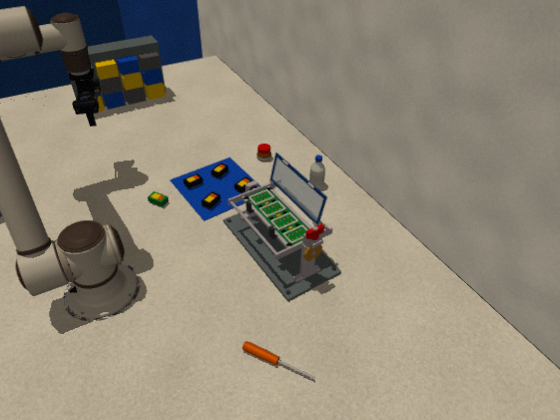

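```bash
cat > fit.py <<'E'
from h import *
from scipy.optimize import least_squares, minimize
SX={'socket0':(0,-.099),'socket1':(0,-.033),'socket2':(0,.033),'socket3':(0,.099)}
def Rz(a):return np.array([[np.cos(a),-np.sin(a),0],[np.sin(a),np.cos(a),0],[0,0,1]])
def box(x,y,a,z0=.002):
    P=[]
    for sx,sy,z,k in [(64,38,28,0),(64,38,6,0),(56,30,0,0)]:
        for i in(-1,1):
            for j in(-1,1):P.append([i*sx/2000,j*sy/2000,z/1000])
    return np.array(P)@Rz(a).T+[x,y,z0]
def sil(p,q,z0=.002,k=4):
    h=cv2.convexHull(proj(p,box(*q,z0=z0)).astype(np.float32)*k)
    m=np.zeros((420*k,560*k),np.uint8);cv2.fillConvexPoly(m,np.round(h).astype(int),1)
    return cv2.resize(m.astype(np.float32),(560,420),interpolation=cv2.INTER_AREA)
def fitmod(p,q0,z0=.002):
    # match dark/label pixels: soft darkness+label mask against blue mat, from network region nearest
    u=proj(p,[[q0[0],q0[1],z0+.014]])[0]
    best=None
    for d in models.cut_out(p,'module0'):
        ys,xs=np.nonzero(d['region']);e=np.hypot(xs.mean()-u[0],ys.mean()-u[1])
        if best is None or e<best[0]:best=(e,d['region'])
    M=best[1].astype(np.float32)
    f=lambda q:float(((sil(p,q,z0)-M)**2).sum())
    bb=None
    for a in np.arange(0,np.pi,np.pi/8):
        o=minimize(f,[q0[0],q0[1],a],method='Nelder-Mead',options=dict(initial_simplex=[[q0[0],q0[1],a],[q0[0]+.006,q0[1],a],[q0[0],q0[1]+.006,a],[q0[0],q0[1],a+.3]],xatol=1e-4,fatol=.05))
        if bb is None or o.fun<bb.fun:bb=o
    return bb.x,bb.fun,M.sum(),best[0]
E
python3 - <<'E'
from fit import *
np.set_printoptions(precision=4,suppress=True)
T=cap('top');S=cap('side')
# frame fit
obs=[]
fp={'board':(0,0,.13),'rod':(-.092,0,.13),'lock_grip':(0,-.178,.212),'frame':(0,0,0)}
for p in(T,S):
    for n,c in fp.items():
        d=pl(p,n)
        if d:obs.append((p,n,d[0][0]))
socks=[(p,a) for p in(T,S) for a,c in pl(p,'socket0')]
def X(q,c):return Rz(q[2])@np.array(c)+[q[0],q[1],0]
def res(q):
    e=[]
    for p,n,u in obs:e+=list(proj(p,X(q,fp[n]))[0]-u)
    for p,u in socks:
        c=[proj(p,X(q,(0,y,.131)))[0]-u for y in(-.099,-.033,.033,.099)]
        e+=list(min(c,key=np.linalg.norm))
    return np.array(e)
b=onz(T,(292,214),.131)
o=least_squares(res,[b[0],b[1],0],loss='soft_l1')
print('frame',o.x,np.degrees(o.x[2]));print(o.fun.round(1).reshape(-1,2).tolist())
for u in [(136,218),(180,206),(140,260),(188,254)]:
    q=onz(T,u,.016)
    for p in(T,S):
        x,f,n,e=fitmod(p,q);print(u,x[:2],np.degrees(x[2])%180,round(f,1),n,round(e,1))
E
```

```text
frame [ 0.5434 -0.0861  0.0888] 5.0883578588253275
[[2.0, 0.4], [-0.5, -0.9], [-0.5, -3.1], [0.2, -1.2], [-0.6, -0.1], [-0.9, -1.6], [2.2, -2.1], [0.9, 0.1], [1.4, 0.1], [1.5, 2.6], [5.3, -0.8], [-6.2, 41.4], [1.1, -0.1], [-0.3, -0.9], [-1.7, 4.3], [-0.5, -2.0]]
(136, 218) [0.5321 0.358 ] 30.676807888868208 12.8 336.0 0.9
(136, 218) [0.532  0.3552] 36.23581400752352 21.5 154.0 1.0
(180, 206) [0.5734 0.2325] 26.188299996905492 32.1 294.0 0.9
(180, 206) [0.5702 0.2394] 45.231192027889655 38.7 142.0 1.9
(140, 260) [0.413  0.3436] 3.326914361041702 65.8 277.0 1.4
(140, 260) [0.416  0.3422] 9.373206089396083 6.9 209.0 0.8
(188, 254) [0.433  0.2058] 31.26834347908847 12.9 332.0 0.7
(188, 254) [0.434  0.2067] 28.332021023405815 17.0 198.0 1.1
```

```bash
cat >> fit.py <<'E'
def fitcol(p,q0,z0=.002,views=None):
    F=p['frame'].astype(float);nb=(F[...,0]-F[...,2]<0.35*F[...,0]).astype(np.float32)
    u=proj(p,[[q0[0],q0[1],z0+.014]])[0]
    m=np.zeros_like(nb);cv2.circle(m,tuple(int(round(v)) for v in u),22,1,-1)
    n,l=cv2.connectedComponents((nb*m).astype(np.uint8));
    k=l[int(u[1])-2:int(u[1])+3,int(u[0])-2:int(u[0])+3];k=np.bincount(k[k>0]).argmax()
    return (l==k).astype(np.float32)
def fitjoint(ps,q0,z0=.002):
    Ms=[fitcol(p,q0,z0) for p in ps]
    f=lambda q:sum(float(((sil(p,q,z0)-M)**2).sum()) for p,M in zip(ps,Ms))
    bb=None
    for a in np.arange(0,np.pi,np.pi/6):
        o=minimize(f,[q0[0],q0[1],a],method='Nelder-Mead',options=dict(initial_simplex=[[q0[0],q0[1],a],[q0[0]+.006,q0[1],a],[q0[0],q0[1]+.006,a],[q0[0],q0[1],a+.3]],xatol=1e-4,fatol=.05))
        if bb is None or o.fun<bb.fun:bb=o
    return bb.x,bb.fun,[M.sum() for M in Ms]
E
python3 - <<'E'
from fit import *
np.set_printoptions(precision=4,suppress=True)
T=cap('top');S=cap('side')
Q=[]
for q in [(.532,.358),(.573,.233),(.413,.343),(.433,.206)]:
    for ps in([T],[S],[T,S]):
        x,f,n=fitjoint(ps,q);print(q,x[:2],np.degrees(x[2])%180,round(f,1),n)
    Q.append(x)
def ov(p,c,k,q,name):
    x0,y0,w,h=c;I=cv2.resize(p['frame'][y0:y0+h,x0:x0+w],None,fx=k,fy=k,interpolation=cv2.INTER_CUBIC)
    def L(P,col):
        u=((proj(p,P)-[x0,y0]+.5)*k*8).astype(int);cv2.polylines(I,[u],True,col,1,cv2.LINE_AA,3)
    W=lambda P:np.array(P)@Rz(q[2]).T+[q[0],q[1],0]
    for y in(-.099,-.033,.033,.099):L(W([[i*.0315,y+j*.0185,.131] for i,j in((1,1),(1,-1),(-1,-1),(-1,1))]),(0,0,255))
    L(W([[i*.1,j*.2,.012] for i,j in((1,1),(1,-1),(-1,-1),(-1,1))]),(0,255,255))
    L(W([[-.092,j*.13,.13] for j in(1,-1)]),(255,0,255))
    L(W([[i*.027,-.178+j*.007,.223] for i,j in((1,1),(1,-1),(-1,-1),(-1,1))]),(255,255,0))
    for m in Q:
        L(box(*m)[[0,1,3,2]],(255,255,255))
    cv2.imwrite('pics/'+name,I)
q=(.5434,-.0861,.0888)
ov(T,(105,165,270,125),2.9,q,'ov1.png');ov(S,(165,140,190,160),3.7,q,'ov2.png')
E
```

```text
(0.532, 0.358) [0.5311 0.3577] 31.288165119793806 99.1 [np.float32(240.0)]
(0.532, 0.358) [0.5314 0.354 ] 42.18148419710742 43.0 [np.float32(129.0)]
(0.532, 0.358) [0.5313 0.3572] 30.535014109056334 150.0 [np.float32(240.0), np.float32(129.0)]
(0.573, 0.233) [0.5744 0.2341] 21.01735163481225 70.5 [np.float32(251.0)]
(0.573, 0.233) [0.6003 0.1939] 172.85025415970082 645.0 [np.float32(864.0)]
(0.573, 0.233) [0.5762 0.2323] 18.31831354364749 822.5 [np.float32(251.0), np.float32(864.0)]
(0.413, 0.343) [0.4156 0.3433] 9.472164655236229 86.7 [np.float32(260.0)]
(0.413, 0.343) [0.4197 0.3408] 23.835054095360697 52.2 [np.float32(145.0)]
(0.413, 0.343) [0.4162 0.3426] 8.014833522193957 143.7 [np.float32(260.0), np.float32(145.0)]
(0.433, 0.206) [0.4321 0.2077] 28.025166096120703 56.4 [np.float32(272.0)]
(0.433, 0.206) [0.4362 0.2039] 38.47230669065878 48.5 [np.float32(161.0)]
(0.433, 0.206) [0.4336 0.2071] 30.302193773289332 111.5 [np.float32(272.0), np.float32(161.0)]
```

View pics/ov1.png

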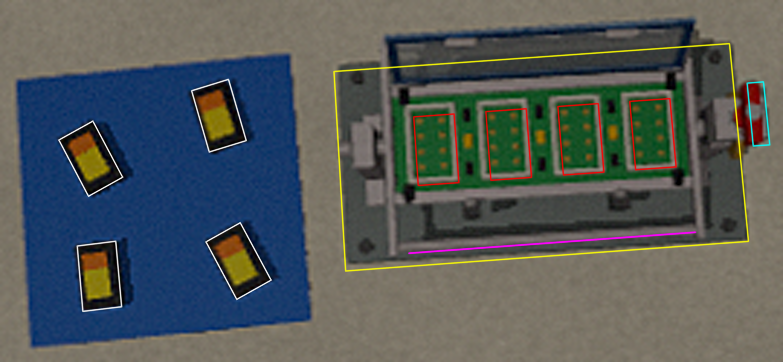

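View pics/ov2.png

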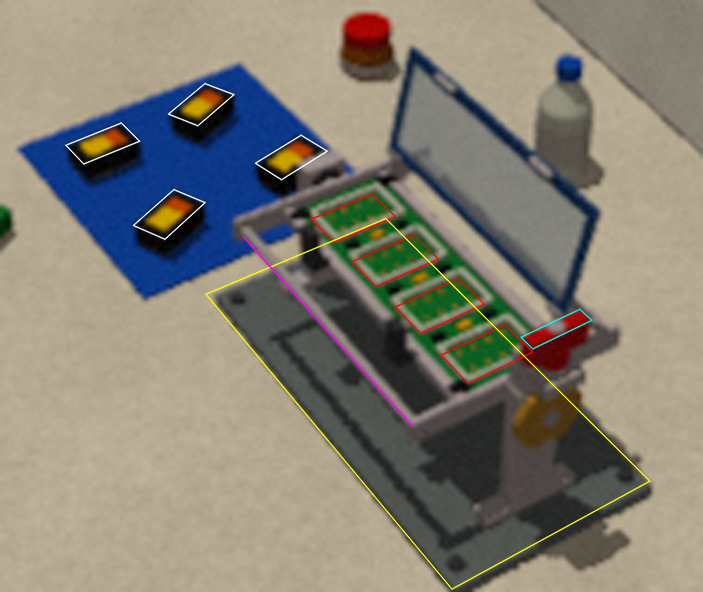

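```bash
cat > ff.py <<'E'
from fit import *
def render(p,q,k=4,th=0):
    m=np.zeros((420*k,560*k),np.uint8)
    W=lambda P:np.array(P)@Rz(q[2]).T+[q[0],q[1],0]
    def fill(hx,y,hy,z,v):
        u=np.round((proj(p,W([[i*hx,y+j*hy,z] for i,j in((1,1),(1,-1),(-1,-1),(-1,1))]))+.5)*k-.5).astype(int);cv2.fillConvexPoly(m,u,v)
    fill(.045,0,.133,.131,255)
    for y in(-.099,-.033,.033,.099):
        fill(.0355,y,.0225,.136,0);fill(.0355,y,.0225,.131,0);fill(.0315,y,.0185,.133,255)
    return cv2.resize(m.astype(np.float32),(560,420),interpolation=cv2.INTER_AREA)
def fitframe(ps,q0):
    D=[]
    for p in ps:
        F=p['frame'].astype(float);g=np.clip(F[...,1]-F[...,2],0,60)
        u=proj(p,[[q0[0],q0[1],.13]])[0].astype(int);D.append((g,slice(u[1]-60,u[1]+60),slice(u[0]-75,u[0]+75)))
    def f(q):
        s=0
        for p,(g,a,b) in zip(ps,D):s-=np.corrcoef(render(p,q)[a,b].ravel(),g[a,b].ravel())[0,1]
        return s
    bb=None
    for d in((0,0,0),(.003,.003,.03),(-.003,-.003,-.03)):
        x0=np.array(q0)+d
        o=minimize(f,x0,method='Nelder-Mead',options=dict(initial_simplex=[x0,x0+[.004,0,0],x0+[0,.004,0],x0+[0,0,.03]],xatol=1e-5,fatol=1e-5))
        if bb is None or o.fun<bb.fun:bb=o
    return bb.x,bb.fun
def ov(p,c,k,q,name,Q=()):
    x0,y0,w,h=c;I=cv2.resize(p['frame'][y0:y0+h,x0:x0+w],None,fx=k,fy=k,interpolation=cv2.INTER_CUBIC)
    def L(P,col):
        u=((proj(p,P)-[x0,y0]+.5)*k*8).astype(int);cv2.polylines(I,[u],True,col,1,cv2.LINE_AA,3)
    W=lambda P:np.array(P)@Rz(q[2]).T+[q[0],q[1],0]
    for y in(-.099,-.033,.033,.099):L(W([[i*.0315,y+j*.0185,.131] for i,j in((1,1),(1,-1),(-1,-1),(-1,1))]),(0,0,255))
    L(W([[i*.1,j*.2,.012] for i,j in((1,1),(1,-1),(-1,-1),(-1,1))]),(0,255,255))
    L(W([[-.092,j*.13,.13] for j in(1,-1)]),(255,0,255))
    L(W([[i*.027,-.178+j*.007,.223] for i,j in((1,1),(1,-1),(-1,-1),(-1,1))]),(255,255,0))
    for m in Q:L(box(*m)[[0,1,3,2]],(255,255,255))
    cv2.imwrite('pics/'+name,I)
E
python3 - <<'E'
from ff import *
np.set_printoptions(precision=4,suppress=True)
T=cap('top');S=cap('side')
for ps in([T],[S],[T,S]):
    q,f=fitframe(ps,(.5434,-.083,.08));print(q,np.degrees(q[2]),f)
A=T['frame'][165:290,105:375];
ov(T,(215,165,165,100),4.7,q,'ov3.png')
E
```

```text
[ 0.547  -0.0827  0.0726] 4.161962760374552 -0.8765399372991534
[ 0.5475 -0.084   0.0743] 4.256113389954046 -0.5476381338207114
[ 0.5475 -0.0831  0.0807] 4.626077846109761 -1.4167902242390733
```

View pics/ov3.png

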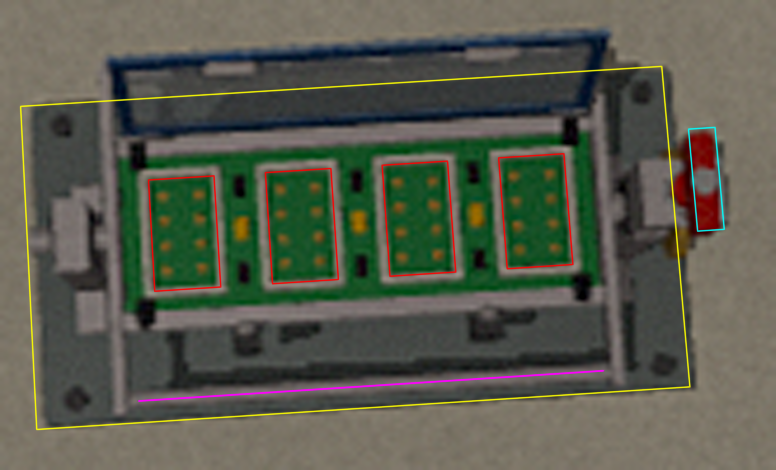

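{"fn": "apply_moves", "kwargs": {"moves": [[[0,0,0],-7.1],[[0,0,0],-7.1],[[0,0,0],-7.1],[[0,0,0],-7.1],[[0,0,0],-7.1]], "hand": 0.062}}

```text
time_s: 3.12
tcp_pos: [0.1539, 0.6057, 0.2226]
ee_rot: [[0.93, 0.368, -0.0], [0.368, -0.93, -0.0], [-0.0, -0.0, -1.0]]
wrist_force: [-0.5, 0.0, 0.2]
gripper_width: 0.742
gripper_force: 0.0
```

{"fn": "apply_moves", "kwargs": {"moves": [[[0,0,0],-7.1],[[0,0,0],-1.6],[[0.0036,0.0404,0.01],0],[[0.0036,0.0404,0.01],0],[[0.0036,0.0404,0.01],0]]}}

```text
time_s: 3.53
tcp_pos: [0.2238, 0.5054, 0.1921]
ee_rot: [[0.866, 0.5, 0.0], [0.5, -0.866, 0.0], [0.0, -0.0, -1.0]]
wrist_force: [1.0, -0.6, 0.7]
gripper_width: 0.712
gripper_force: 0.0
```

{"fn": "apply_moves", "kwargs": {"moves": [[[0.0036,0.0404,0.01],0],[[0.0036,0.0404,0.01],0],[[0.0036,0.0404,0.01],0],[[0.0036,0.0404,0.01],0],[[0.0036,0.0404,0.01],0]]}}

```text
time_s: 3.95
tcp_pos: [0.3404, 0.3392, 0.1428]
ee_rot: [[0.866, 0.5, 0.001], [0.5, -0.866, 0.001], [0.001, -0.0, -1.0]]
wrist_force: [0.9, 0.5, -0.2]
gripper_width: 0.713
gripper_force: 0.0
```

{"fn": "apply_moves", "kwargs": {"moves": [[[0.0036,0.0404,0.01],0],[[0.0036,0.0404,0.01],0],[[0.0036,0.0404,0.01],0],[[0.0036,0.0404,0.01],0],[[0,0,0],0]]}}

```text
time_s: 4.37
tcp_pos: [0.4337, 0.2026, 0.101]
ee_rot: [[0.87, 0.492, -0.003], [0.492, -0.87, -0.003], [-0.005, 0.001, -1.0]]
wrist_force: [-1.0, 0.3, 0.4]
gripper_width: 0.711
gripper_force: 0.0
```

```bash
cat > go.py <<'E'
# usage: go.py "x y z yawdeg" ... : required tool-frame shift (at the yaw after turning) and turn
from h import *
s=st();R=np.array(s['ee_rot']);p=np.array(s['tcp_pos']);yaw=np.degrees(np.arctan2(R[1,0],R[0,0]));print('yaw',yaw.round(2),'joints',np.round(s['joints'],1),'tilt z',R[:,2].round(4))
for a in sys.argv[1:]:
    v=list(map(float,a.split()));w=v[3] if len(v)>3 else yaw
    t=-((w-yaw+180)%360-180);c=np.radians(w);d=np.array(v[:3])-p
    print(a,'-> turn',round(t,2),'shift',np.round([d[0]*np.cos(c)+d[1]*np.sin(c),d[0]*np.sin(c)-d[1]*np.cos(c),-d[2]],4));p=np.array(v[:3]);yaw=w
E
python3 go.py "0.4335 0.2075 0.06 30" "0.4335 0.2075 0.020"
```

```text
t 4.37 tcp [0.4337 0.2026 0.101 ] w 0.711 F [-1.   0.3  0.4] gf 0.0
yaw 29.48 joints [ 44.5  15.7 -29.   -0.  -45.5  75. ] tilt z [-0.0034 -0.0032 -1.    ]
0.4335 0.2075 0.06 30 -> turn -0.52 shift [ 0.0023 -0.0043  0.041 ]
0.4335 0.2075 0.020 -> turn -0.0 shift [0.   0.   0.04]
```

{"fn": "apply_moves", "kwargs": {"moves": [[[0.002,-0.0043,0.02],-0.5],[[0,0,0.021],0],[[0,0,0.02],0],[[0,0,0.015],0],[[0,0,0.004],0]]}}

```text
time_s: 4.78
tcp_pos: [0.431, 0.2121, 0.0208]
ee_rot: [[0.862, 0.506, -0.003], [0.506, -0.862, -0.003], [-0.004, 0.001, -1.0]]
wrist_force: [-0.8, -0.3, -0.4]
gripper_width: 0.711
gripper_force: 0.0
```

```bash
python3 - <<'E'
from ff import *
st();T=cap('top');S=cap('side')
I=np.hstack([cv2.resize(T['frame'][220:290,150:230],None,fx=5,fy=5,interpolation=2),cv2.resize(S['frame'][160:230,170:250],None,fx=5,fy=5,interpolation=2)])
cv2.imwrite('pics/g1.png',I)
E
python3 go.py "0.4335 0.2075 0.020 30"
```

```text
t 4.78 tcp [0.431  0.2121 0.0208] w 0.711 F [-0.8 -0.3 -0.4] gf 0.0
t 4.88 tcp [0.432  0.2129 0.0224] w 0.711 F [-0.3  0.   1.1] gf 0.0
yaw 30.47 joints [ 45.6  23.1 -33.3   0.  -33.7  74.8] tilt z [-0.001  -0.0013 -1.    ]
0.4335 0.2075 0.020 30 -> turn 0.47 shift [-0.0014  0.0055  0.0024]
```

View pics/g1.png

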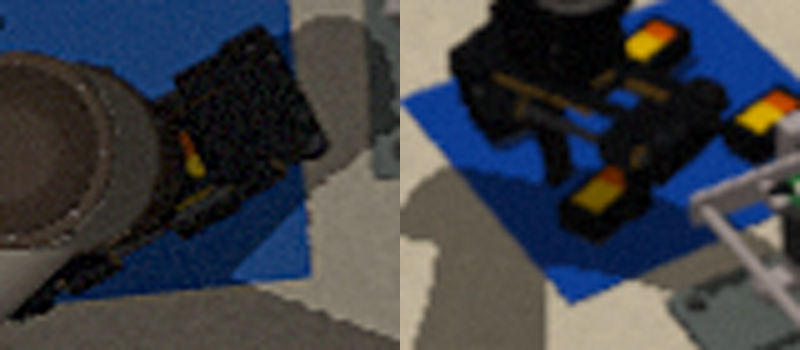

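{"fn": "apply_moves", "kwargs": {"moves": [[[-0.0014,0.0055,0.002],0.5],[[0,0,0],0],[[0,0,0],0]]}}

```text
time_s: 5.13
tcp_pos: [0.4342, 0.2077, 0.0217]
ee_rot: [[0.867, 0.499, 0.001], [0.499, -0.867, 0.001], [0.002, -0.0, -1.0]]
wrist_force: [-0.3, 0.4, -0.1]
gripper_width: 0.716
gripper_force: 0.0
```

{"fn": "apply_moves", "kwargs": {"moves": [[[0,0,0],0],[[0,0,0],0],[[0,0,0],0],[[0,0,0],0],[[0,0,0],0]], "hand": 0.02}}

```text
time_s: 5.55
tcp_pos: [0.4338, 0.2076, 0.021]
ee_rot: [[0.866, 0.499, 0.0], [0.499, -0.866, 0.0], [0.0, -0.0, -1.0]]
wrist_force: [0.0, 0.7, 1.9]
gripper_width: 0.433
gripper_force: 30.0
```

{"fn": "apply_moves", "kwargs": {"moves": [[[0,0,0],0],[[0,0,0],0],[[0,0,0],0],[[0,0,0],0],[[0,0,0],0]]}}

```text
time_s: 5.97
tcp_pos: [0.4338, 0.2076, 0.021]
ee_rot: [[0.866, 0.499, 0.0], [0.499, -0.866, 0.0], [0.0, -0.0, -1.0]]
wrist_force: [-0.3, -0.8, 2.2]
gripper_width: 0.431
gripper_force: 30.0
```

```bash
python3 go.py "0.4335 0.2075 0.020 30"
```

```text
t 5.97 tcp [0.4338 0.2076 0.021 ] w 0.431 F [-0.3 -0.8  2.2] gf 30.0
yaw 29.95 joints [ 45.   23.1 -33.6   0.  -33.3  75. ] tilt z [ 1.e-04  1.e-04 -1.e+00]
0.4335 0.2075 0.020 30 -> turn -0.05 shift [-0.0003 -0.0001  0.001 ]
```

{"fn": "apply_moves", "kwargs": {"moves": [[[0,0,-0.02],0],[[0,0,-0.04],0],[[0,0,-0.04],0],[[0,0,-0.04],0],[[0,0,-0.04],0]]}}

```text
time_s: 6.38
tcp_pos: [0.433, 0.207, 0.2023]
ee_rot: [[0.867, 0.499, -0.001], [0.499, -0.867, -0.0], [-0.001, -0.0, -1.0]]
wrist_force: [0.5, 0.9, -1.5]
gripper_width: 0.439
gripper_force: 3.0
```

{"fn": "apply_moves", "kwargs": {"moves": [[[0,0,-0.025],5.2],[[0,0,0],5.2],[[0,0,0],5.2],[[0,0,0],5.2],[[0,0,0],5]]}}

```text
time_s: 6.8
tcp_pos: [0.4332, 0.2073, 0.2254]
ee_rot: [[0.998, 0.067, -0.001], [0.067, -0.998, -0.0], [-0.001, -0.0, -1.0]]
wrist_force: [-0.3, 0.4, -1.5]
gripper_width: 0.431
gripper_force: 30.0
```

{"fn": "apply_moves", "kwargs": {"moves": [[[0.0092,0.0397,0],0],[[0.0092,0.0397,0],0],[[0.0092,0.0397,0],0],[[0.0092,0.0397,0],0],[[0.0092,0.0397,0],0]]}}

```text
time_s: 7.22
tcp_pos: [0.4937, 0.0112, 0.2253]
ee_rot: [[0.997, 0.073, -0.001], [0.073, -0.997, 0.0], [-0.001, -0.0, -1.0]]
wrist_force: [1.3, 0.6, -1.3]
gripper_width: 0.429
gripper_force: 30.0
```

{"fn": "apply_moves", "kwargs": {"moves": [[[0.0092,0.0397,0],0],[[0.0092,0.0397,0],0],[[0.0092,0.0397,0],0],[[0.0092,0.0397,0],0],[[0,0,0],0]]}}

```text
time_s: 7.63
tcp_pos: [0.543, -0.1485, 0.2244]
ee_rot: [[0.998, 0.065, -0.001], [0.065, -0.998, -0.001], [-0.002, 0.001, -1.0]]
wrist_force: [1.3, 1.1, 0.0]
gripper_width: 0.433
gripper_force: 30.0
```

{"fn": "apply_moves", "kwargs": {"moves": [[[0.0092,0.0397,0],0],[[0,0,0],0],[[0,0,0],0]]}}

```text
time_s: 7.88
tcp_pos: [0.5538, -0.1832, 0.2243]
ee_rot: [[0.998, 0.069, -0.002], [0.069, -0.998, 0.001], [-0.002, -0.001, -1.0]]
wrist_force: [-0.2, 0.4, -1.1]
gripper_width: 0.432
gripper_force: 30.0
```

```bash
python3 - <<'E'
from ff import *
s=st();T=cap('top');S=cap('side')
for p in(T,S):print([(d['confidence'],np.array(d['extent'])*[560,420,560,420]) for d in models.cut_out(p,'module0')])
I=np.hstack([cv2.resize(T['frame'][180:240,300:380],None,fx=5,fy=5,interpolation=2),cv2.resize(S['frame'][170:230,260:340],None,fx=5,fy=5,interpolation=2)])
cv2.imwrite('pics/g2.png',I)
E
python3 go.py "0.5543 -0.1817 0.17 4.2"
```

```text
t 7.88 tcp [ 0.5538 -0.1832  0.2243] w 0.432 F [-0.2  0.4 -1.1] gf 30.0
[(0.87, array([170.576, 191.688,  19.992,  26.208])), (0.83, array([138.88 , 304.584,  24.696,  20.202])), (0.8, array([125.776, 206.598,  23.52 ,  28.518])), (0.79, array([129.528, 249.396,  20.384,  24.192])), (0.49, array([327.208, 216.384,  16.016,   0.504]))]
[(0.68, array([210.784, 164.094,  17.304,  11.214])), (0.63, array([242.2  , 339.402,  70.504,  39.186])), (0.57, array([234.416, 177.492,  15.512,  14.112])), (0.52, array([286.888, 203.49 ,  19.488,  17.01 ])), (0.47, array([182.28 , 171.108,  18.088,  16.002])), (0.45, array([147.112, 192.318,  20.888,  15.582]))]
t 8.08 tcp [ 0.5539 -0.1809  0.2257] w 0.428 F [ 0.2  0.2 -1.6] gf 30.0
yaw 4.2 joints [ -2.2  17.8  -5.4  -0.  -66.8  96.4] tilt z [-5.e-04  3.e-04 -1.e+00]
0.5543 -0.1817 0.17 4.2 -> turn -0.0 shift [0.0004 0.0008 0.0557]
```

View pics/g2.png

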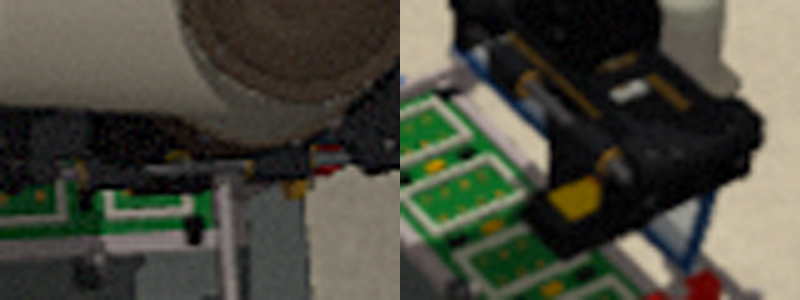

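Run:
```python
from ff import *
s=st();S=cap('side');x,y,z=.5539,-.1812,.2253
I=cv2.resize(S['frame'][180:235,265:325],None,fx=8,fy=8,interpolation=2);J=I.copy()
for dz,c in((0,(0,255,0)),(-.006,(0,0,255))):
    P=box(x,y,np.radians(4.2),z0=z-.019+dz)
    for idx in([0,1,3,2],[4,5,7,6]):
        u=((proj(S,P[idx])-[265,180]+.5)*8).astype(int);cv2.polylines(J,[u],True,c,1)
cv2.imwrite('pics/g3.png',np.hstack([cv2.convertScaleAbs(I,alpha=2)[:, :400],cv2.convertScaleAbs(J,alpha=2)[:, :400]]))
```

```text
t 8.08 tcp [ 0.5539 -0.1809  0.2257] w 0.428 F [ 0.2  0.2 -1.6] gf 30.0
```

View pics/g3.png

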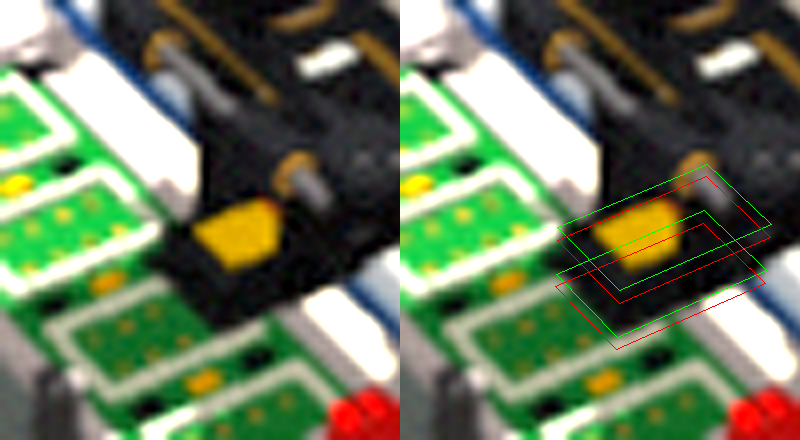

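{"fn": "apply_moves", "kwargs": {"moves": [[[0.0004,0.0006,0.02],0],[[0,0,0.02],0],[[0,0,0.015],0],[[0,0,0.01],0],[[0,0,0.003],0]]}}

```text
time_s: 8.55
tcp_pos: [0.5536, -0.1815, 0.1562]
ee_rot: [[0.997, 0.073, -0.003], [0.073, -0.997, 0.001], [-0.003, -0.001, -1.0]]
wrist_force: [-0.2, 0.0, -0.9]
gripper_width: 0.431
gripper_force: 30.0
```

{"fn": "apply_moves", "kwargs": {"moves": [[[0,0,0],0],[[0,0,0],0],[[0,0,0],0]]}}

```text
time_s: 8.8
tcp_pos: [0.5555, -0.1823, 0.1591]
ee_rot: [[0.997, 0.073, 0.002], [0.073, -0.997, -0.0], [0.002, 0.001, -1.0]]
wrist_force: [0.3, -1.1, -1.1]
gripper_width: 0.428
gripper_force: 30.0
```

```bash
python3 go.py "0.5543 -0.1817 0.157 4.2"
```

```text
t 8.8 tcp [ 0.5555 -0.1823  0.1591] w 0.428 F [ 0.3 -1.1 -1.1] gf 30.0
yaw 4.17 joints [ -2.3  21.1 -10.7   0.  -58.1  96.5] tilt z [ 2.4e-03 -4.0e-04 -1.0e+00]
0.5543 -0.1817 0.157 4.2 -> turn -0.03 shift [-0.0011 -0.0007  0.0021]
```

{"fn": "apply_moves", "kwargs": {"moves": [[[0,0,0.001],0],[[0,0,0],0],[[0,0,0],0],[[0,0,0],0],[[0,0,0],0]]}}

```text
time_s: 9.22
tcp_pos: [0.5547, -0.1824, 0.157]
ee_rot: [[0.997, 0.072, 0.0], [0.072, -0.997, -0.0], [0.0, 0.0, -1.0]]
wrist_force: [0.2, 0.0, -0.8]
gripper_width: 0.432
gripper_force: 30.0
```

{"fn": "apply_moves", "kwargs": {"moves": [[[0,0,0],0],[[0,0,0],0],[[0,0,0],0],[[0,0,0],0],[[0,0,0],0]], "hand": 0.05}}

```text
time_s: 9.63
tcp_pos: [0.5547, -0.1824, 0.157]
ee_rot: [[0.997, 0.072, 0.0], [0.072, -0.997, -0.0], [0.0, 0.0, -1.0]]
wrist_force: [-1.0, 0.1, 0.0]
gripper_width: 0.572
gripper_force: 0.0
```

{"fn": "apply_moves", "kwargs": {"moves": [[[0,0,-0.02],0],[[0,0,-0.03],0],[[0,0,-0.03],0],[[0,-0.04,0],0],[[0,-0.04,0],0]], "hand": 0.05}}

```text
time_s: 10.05
tcp_pos: [0.5499, -0.1031, 0.2391]
ee_rot: [[0.998, 0.068, 0.005], [0.068, -0.998, 0.0], [0.005, 0.0, -1.0]]
wrist_force: [0.7, 0.6, -1.1]
gripper_width: 0.573
gripper_force: 0.0
```

{"fn": "apply_moves", "kwargs": {"moves": [[[0,-0.04,0],0],[[0,-0.04,0],0],[[0,-0.04,0],0],[[0,-0.04,0],0],[[0,-0.04,0],0]], "hand": 0.062}}

```text
time_s: 10.47
tcp_pos: [0.5339, 0.0988, 0.2372]
ee_rot: [[0.997, 0.072, 0.001], [0.072, -0.997, 0.0], [0.001, -0.0, -1.0]]
wrist_force: [0.6, 0.5, -0.0]
gripper_width: 0.709
gripper_force: 0.0
```

```bash
python3 go.py
cat > look.py <<'E'
from ff import *
# refit modules on mat (near guesses) and show frame crop
T=cap('top');S=cap('side')
for d in pl(T,'module0'):
    X=onz(T,d[0],.002);print(np.round(X,3),d[1],end=' ')
    if X[1]>.15 and X[0]>.36:
        x,f,n=fitjoint([T],X[:2]);print('fit',x[:2].round(4),round(np.degrees(x[2])%180,1),round(f),n,end='')
    print()
ims=[]
for p in(T,S):
    u=proj(p,[[.547,-.083,.14]])[0].astype(int)
    ims.append(cv2.resize(p['frame'][u[1]-42:u[1]+42,u[0]-50:u[0]+50],None,fx=4,fy=4,interpolation=2))
cv2.imwrite('pics/'+sys.argv[1],np.clip(np.hstack(ims).astype(int)*1.5,0,255).astype(np.uint8))
E
python3 look.py l1.png
```

```text
t 10.47 tcp [0.5339 0.0988 0.2372] w 0.709 F [ 0.6  0.5 -0. ] gf 0.0
yaw 4.15 joints [ 27.6  13.4  -9.8   0.  -66.7  66.5] tilt z [ 7.e-04  2.e-04 -1.e+00]
[ 0.566 -0.199  0.002] 0.56
```

View pics/l1.png

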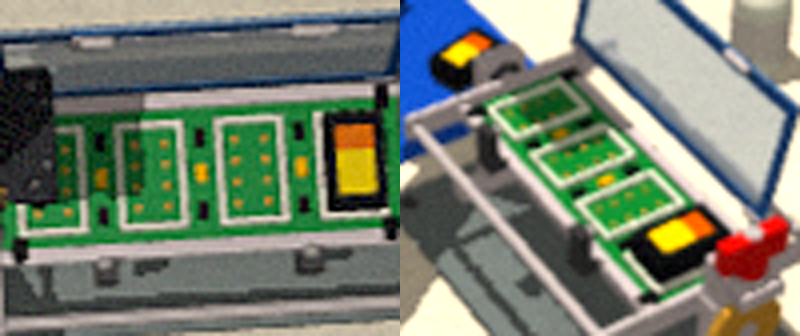

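```bash
cat > lab.py <<'E'
from ff import *
def labels(p,amin=20):
    F=p['frame'].astype(int);m=((F[...,2]-F[...,0]>50)&(F[...,2]>90)).astype(np.uint8)
    h=cv2.cvtColor(p['frame'],cv2.COLOR_BGR2HSV)[...,0];m&=((h>5)&(h<33)).astype(np.uint8)
    n,l,s,c=cv2.connectedComponentsWithStats(m)
    return [(c[i],s[i,4]) for i in range(1,n) if s[i,4]>=amin]
if __name__=='__main__':
    st();P={k:cap(k) for k in('top','side')};L={k:labels(P[k]) for k in P}
    E={'M1':(.531,.357,.03),'M2':(.574,.2335,.03),'M3':(.4155,.343,.03),'M4':(.4335,.2075,.03)}
    for k in P:
        print(k,[(np.round(c,1).tolist(),int(a),onz(P[k],c,.03)[:2].round(4).tolist(),onz(P[k],c,.159)[:2].round(4).tolist()) for c,a in L[k]])
E
python3 lab.py
```

```text
t 10.62 tcp [0.5342 0.0995 0.2369] w 0.716 F [ 0.1 -1.2  0.7] gf 0.0
top [([329.5, 208.1], 164, [0.5722, -0.1968], [0.5551, -0.1815]), ([403.3, 299.6], 265, [0.3165, -0.4053], [0.3242, -0.3697])]
side [([106.3, 69.0], 345, [0.3472, 1.4713], [0.3094, 1.1633]), ([131.8, 80.7], 274, [0.432, 1.2652], [0.3835, 0.9834]), ([155.0, 91.2], 259, [0.5033, 1.0956], [0.4457, 0.8354]), ([92.9, 104.9], 283, [0.2015, 1.0951], [0.1823, 0.835]), ([219.1, 167.8], 51, [0.5317, 0.3557], [0.4705, 0.1898]), ([192.3, 178.2], 54, [0.4166, 0.3417], [0.37, 0.1776]), ([243.2, 182.0], 58, [0.5758, 0.2313], [0.5089, 0.0812]), ([157.3, 196.1], 58, [0.2684, 0.3011], [0.2407, 0.1421]), ([296.6, 227.6], 99, [0.627, -0.0718], [0.5536, -0.1833]), ([306.5, 250.3], 26, [0.6019, -0.1743], [0.5317, -0.2726]), ([260.0, 352.1], 408, [0.3123, -0.4181], [0.279, -0.4854])]
```

{"fn": "apply_moves", "kwargs": {"moves": [[[0,0,0],-5.3],[[0,0,0],-5.3],[[0,0,0],-5.2],[[0.021,-0.0278,0.02],0],[[0.021,-0.0278,0.02],0]]}}

```text
time_s: 11.13
tcp_pos: [0.5563, 0.1617, 0.1984]
ee_rot: [[0.942, 0.336, 0.004], [0.336, -0.942, 0.002], [0.004, -0.001, -1.0]]
wrist_force: [-0.1, -0.0, 0.3]
gripper_width: 0.711
gripper_force: 0.0
```

{"fn": "apply_moves", "kwargs": {"moves": [[[0.021,-0.0278,0.02],0],[[0.021,-0.0278,0.02],0],[[0,0,0.035],0],[[0,0,0.035],0],[[0,0,0.02],0]]}}

```text
time_s: 11.55
tcp_pos: [0.5739, 0.2278, 0.0626]
ee_rot: [[0.941, 0.339, -0.006], [0.339, -0.941, -0.003], [-0.006, 0.001, -1.0]]
wrist_force: [-1.5, -1.3, -1.5]
gripper_width: 0.712
gripper_force: 0.0
```

{"fn": "apply_moves", "kwargs": {"moves": [[[0,0,0],0],[[0,0,0],0],[[0,0,0],0],[[0,0,0],0]]}}

```text
time_s: 11.88
tcp_pos: [0.5771, 0.2302, 0.0694]
ee_rot: [[0.94, 0.34, 0.004], [0.34, -0.94, 0.002], [0.005, -0.001, -1.0]]
wrist_force: [0.3, 0.3, 0.1]
gripper_width: 0.71
gripper_force: 0.0
```

```bash
python3 go.py "0.575 0.2325 0.017 20"
```

```text
t 11.88 tcp [0.5771 0.2302 0.0694] w 0.71 F [0.3 0.3 0.1] gf 0.0
yaw 19.9 joints [ 36.7  29.7 -11.1   0.  -48.9  73.2] tilt z [ 0.0041  0.0023 -1.    ]
0.575 0.2325 0.017 20 -> turn -0.1 shift [-0.0012 -0.0029  0.0524]
```

{"fn": "apply_moves", "kwargs": {"moves": [[[-0.0004,-0.0025,0.02],0],[[0,0,0.02],0],[[0,0,0.01],0],[[0,0,0],0],[[0,0,0],0]]}}

```text
time_s: 12.3
tcp_pos: [0.5748, 0.2324, 0.0177]
ee_rot: [[0.94, 0.341, 0.001], [0.341, -0.94, 0.0], [0.001, 0.0, -1.0]]
wrist_force: [0.2, 0.4, -0.0]
gripper_width: 0.715
gripper_force: 0.0
```

{"fn": "apply_moves", "kwargs": {"moves": [[[0,0,0],0],[[0,0,0],0],[[0,0,0],0]]}}

```text
time_s: 12.55
tcp_pos: [0.5749, 0.2327, 0.0181]
ee_rot: [[0.94, 0.341, 0.002], [0.341, -0.94, 0.001], [0.002, -0.0, -1.0]]
wrist_force: [-0.4, 0.5, -0.6]
gripper_width: 0.709
gripper_force: 0.0
```

```bash
python3 go.py "0.575 0.2325 0.017 20"; python3 lab.py | tail -1
```

```text
t 12.55 tcp [0.5749 0.2327 0.0181] w 0.709 F [-0.4  0.5 -0.6] gf 0.0
yaw 19.95 joints [ 37.   33.3 -13.6   0.  -43.   73. ] tilt z [ 0.0019  0.0012 -1.    ]
0.575 0.2325 0.017 20 -> turn -0.05 shift [0.     0.0003 0.0011]
side [([107.7, 69.1], 308, [0.3535, 1.4668], [0.315, 1.1593]), ([131.7, 80.9], 269, [0.4311, 1.2635], [0.3826, 0.982]), ([153.8, 92.3], 207, [0.4946, 1.0867], [0.4381, 0.8277]), ([97.9, 104.9], 136, [0.2223, 1.0849], [0.2005, 0.8261]), ([219.3, 167.5], 37, [0.533, 0.3567], [0.4716, 0.1906]), ([192.3, 178.2], 53, [0.4164, 0.3419], [0.3698, 0.1778]), ([242.3, 182.5], 28, [0.5719, 0.2304], [0.5055, 0.0805]), ([157.3, 196.1], 58, [0.2684, 0.3011], [0.2407, 0.1421]), ([296.7, 227.6], 100, [0.6272, -0.0719], [0.5538, -0.1833]), ([306.5, 250.3], 26, [0.6019, -0.1743], [0.5317, -0.2726]), ([260.0, 352.1], 409, [0.3121, -0.4181], [0.2789, -0.4854])]
```

{"fn": "apply_moves", "kwargs": {"moves": [[[0,0,0.001],0],[[0,0,0],0],[[0,0,0],0],[[0,0,0],0],[[0,0,0],0]], "hand": 0.02}}

```text
time_s: 13.07
tcp_pos: [0.5742, 0.2323, 0.0158]
ee_rot: [[0.94, 0.341, -0.0], [0.341, -0.94, -0.0], [-0.0, 0.0, -1.0]]
wrist_force: [-0.6, 0.3, -0.5]
gripper_width: 0.431
gripper_force: 29.9
```

{"fn": "apply_moves", "kwargs": {"moves": [[[0,0,0],0],[[0,0,-0.02],0],[[0,0,-0.035],0],[[0,0,-0.04],0],[[0,0,-0.04],0]]}}

```text
time_s: 13.48
tcp_pos: [0.5734, 0.2318, 0.1514]
ee_rot: [[0.94, 0.341, -0.002], [0.341, -0.94, -0.002], [-0.003, 0.001, -1.0]]
wrist_force: [0.7, 1.0, -0.6]
gripper_width: 0.435
gripper_force: 29.9
```

{"fn": "apply_moves", "kwargs": {"moves": [[[0,0,-0.04],0],[[0,0,-0.025],5.3],[[0,0,0],5.3],[[0,0,0],5.2],[[-0.0057,0.0384,0],0]]}}

```text
time_s: 13.9
tcp_pos: [0.5721, 0.1977, 0.2157]
ee_rot: [[0.997, 0.074, 0.002], [0.074, -0.997, 0.002], [0.002, -0.002, -1.0]]
wrist_force: [1.3, -0.8, -1.4]
gripper_width: 0.43
gripper_force: 29.9
```

{"fn": "apply_moves", "kwargs": {"moves": [[[-0.0057,0.0384,0],0],[[-0.0057,0.0384,0],0],[[-0.0057,0.0384,0],0],[[-0.0057,0.0384,0],0],[[-0.0057,0.0384,0],0]]}}

```text
time_s: 14.32
tcp_pos: [0.5559, -0.0016, 0.2156]
ee_rot: [[0.997, 0.073, -0.001], [0.073, -0.997, 0.0], [-0.001, -0.0, -1.0]]
wrist_force: [0.5, -0.1, -1.3]
gripper_width: 0.434
gripper_force: 29.9
```

{"fn": "apply_moves", "kwargs": {"moves": [[[-0.0057,0.0384,0],0],[[-0.0057,0.0384,0],0],[[-0.0057,0.0384,0],0],[[0,0,0],0],[[0,0,0],0]]}}

```text
time_s: 14.73
tcp_pos: [0.5473, -0.118, 0.2154]
ee_rot: [[0.998, 0.068, -0.001], [0.068, -0.998, 0.0], [-0.001, -0.0, -1.0]]
wrist_force: [0.3, 1.2, -1.6]
gripper_width: 0.433
gripper_force: 29.9
```

{"fn": "apply_moves", "kwargs": {"moves": [[[0,0,0],0],[[0,0,0],0],[[0,0,0],0],[[0,0,0],0],[[0,0,0],0]]}}

```text
time_s: 15.15
tcp_pos: [0.5482, -0.1151, 0.2159]
ee_rot: [[0.997, 0.074, 0.0], [0.074, -0.997, 0.0], [0.0, -0.0, -1.0]]
wrist_force: [-0.1, 1.0, -0.6]
gripper_width: 0.43
gripper_force: 29.9
```

```bash
python3 go.py "0.5494 -0.1159 0.15 4.2"; python3 lab.py | cut -c1-900
```

```text
t 15.15 tcp [ 0.5482 -0.1151  0.2159] w 0.43 F [-0.1  1.  -0.6] gf 29.9
yaw 4.24 joints [  4.7  16.   -9.4  -0.  -64.6  89.5] tilt z [ 1.e-04  0.e+00 -1.e+00]
0.5494 -0.1159 0.15 4.2 -> turn 0.04 shift [0.0011 0.0008 0.0659]
t 15.15 tcp [ 0.5482 -0.1151  0.2159] w 0.43 F [-0.1  1.  -0.6] gf 29.9
top [([135.0, 218.8], 128, [0.532, 0.3591], [0.5187, 0.3205]), ([137.9, 259.6], 133, [0.4161, 0.3446], [0.4141, 0.3074]), ([403.3, 299.5], 265, [0.3166, -0.4054], [0.3243, -0.3698]), ([148.9, 313.3], 139, [0.2677, 0.3062], [0.2801, 0.2728])]
side [([108.7, 75.2], 87, [0.3408, 1.3864], [0.3039, 1.0892]), ([131.6, 81.0], 270, [0.4299, 1.2618], [0.3816, 0.9805]), ([155.0, 91.1], 260, [0.5033, 1.0958], [0.4457, 0.8356]), ([98.6, 104.5], 120, [0.2261, 1.0871], [0.2038, 0.828]), ([258.3, 148.2], 21, [0.7281, 0.4051], [0.6419, 0.2329]), ([219.0, 167.7], 52, [0.5317, 0.3559], [0.4704, 0.19]), ([192.5, 178.2], 55, [0.417, 0.3416], [0.3704, 0.1775]), ([157.3, 196.1], 58, [0.2684, 0.3011], [0.2407, 0.1421]), ([281.6, 197.0], 31, [0.6601, 0.0889], [0.5825, -0.043]), ([296.4, 227.6], 71, [0.6265, -0.0713], [0.5531, -0.1828]), ([306.3, 250.6], 29, [0.6011, -0.1748], [0.531, -0.2731]), ([260.0, 352.1], 410, [0.3122, -0.4182], [0.2789, -0.4855])]
```

{"fn": "apply_moves", "kwargs": {"moves": [[[0.0008,0.0008,0.02],0],[[0,0,0.02],0],[[0,0,0.015],0],[[0,0,0.007],0],[[0,0,0],0]]}}

```text
time_s: 15.67
tcp_pos: [0.5478, -0.1167, 0.1521]
ee_rot: [[0.997, 0.072, -0.004], [0.072, -0.997, -0.0], [-0.004, -0.0, -1.0]]
wrist_force: [0.5, 0.8, -1.2]
gripper_width: 0.432
gripper_force: 29.9
```

{"fn": "apply_moves", "kwargs": {"moves": [[[0,0,0],0],[[0,0,0],0],[[0,0,0.003],0],[[0,0,0],0],[[0,0,0],0]]}}

```text
time_s: 16.08
tcp_pos: [0.549, -0.1168, 0.1513]
ee_rot: [[0.997, 0.072, 0.001], [0.072, -0.997, 0.0], [0.001, 0.0, -1.0]]
wrist_force: [0.3, 0.4, -1.1]
gripper_width: 0.433
gripper_force: 29.9
```

```bash
python3 go.py "0.5494 -0.1159 0.15 4.2"
```

```text
t 16.08 tcp [ 0.549  -0.1168  0.1513] w 0.433 F [ 0.3  0.4 -1.1] gf 29.9
yaw 4.14 joints [  4.5  19.4 -14.5   0.  -56.   89.6] tilt z [ 7.e-04  0.e+00 -1.e+00]
0.5494 -0.1159 0.15 4.2 -> turn -0.06 shift [ 0.0005 -0.0009  0.0013]
```

{"fn": "apply_moves", "kwargs": {"moves": [[[0,-0.0006,0.001],0],[[0,0,0],0],[[0,0,0],0],[[0,0,0],0],[[0,0,0],0]], "hand": 0.05}}

```text
time_s: 16.5
tcp_pos: [0.549, -0.1162, 0.15]
ee_rot: [[0.997, 0.072, 0.0], [0.072, -0.997, -0.0], [0.0, 0.0, -1.0]]
wrist_force: [-0.1, 0.2, 0.1]
gripper_width: 0.57
gripper_force: 0.0
```

{"fn": "apply_moves", "kwargs": {"moves": [[[0,0,-0.02],0],[[0,0,-0.03],0],[[0,0,-0.03],0],[[0,-0.04,0],0],[[0,-0.04,0],0]]}}

```text
time_s: 16.92
tcp_pos: [0.5442, -0.0368, 0.2322]
ee_rot: [[0.998, 0.068, 0.005], [0.068, -0.998, 0.001], [0.005, -0.0, -1.0]]
wrist_force: [-0.5, 0.4, -1.0]
gripper_width: 0.574
gripper_force: 0.0
```

{"fn": "apply_moves", "kwargs": {"moves": [[[0,-0.04,0],-5],[[0,-0.04,0],-5],[[0,-0.04,0],-5],[[0,-0.04,0],-5],[[0,-0.04,0],-6]], "hand": 0.062}}

```text
time_s: 17.33
tcp_pos: [0.4942, 0.158, 0.23]
ee_rot: [[0.862, 0.506, 0.001], [0.506, -0.862, 0.0], [0.001, 0.0, -1.0]]
wrist_force: [1.2, 0.6, -0.8]
gripper_width: 0.706
gripper_force: 0.0
```

```bash
python3 lab.py | cut -c1-1000;python3 go.py "0.5315 0.357 0.1 30.5" "0.5315 0.357 0.017 30.5"
```

```text
t 17.33 tcp [0.4942 0.158  0.23  ] w 0.706 F [ 1.2  0.6 -0.8] gf 0.0
top [([303.9, 208.9], 167, [0.5686, -0.1233], [0.5518, -0.1151]), ([329.5, 208.1], 165, [0.5723, -0.1967], [0.5552, -0.1814]), ([138.3, 261.4], 102, [0.4111, 0.3432], [0.4096, 0.3062]), ([403.2, 299.5], 268, [0.3166, -0.4052], [0.3243, -0.3696]), ([148.9, 313.3], 139, [0.2677, 0.3062], [0.2801, 0.2728])]
side [([106.0, 69.7], 314, [0.3436, 1.4625], [0.3063, 1.1556]), ([131.8, 80.7], 276, [0.432, 1.2648], [0.3835, 0.983]), ([154.9, 91.2], 257, [0.5029, 1.0955], [0.4453, 0.8353]), ([92.9, 104.9], 284, [0.2016, 1.095], [0.1824, 0.8349]), ([259.7, 148.1], 26, [0.7335, 0.4036], [0.6465, 0.2316]), ([219.0, 167.7], 52, [0.5317, 0.3559], [0.4704, 0.19]), ([192.3, 178.2], 54, [0.4166, 0.3417], [0.37, 0.1776]), ([157.3, 196.1], 58, [0.2684, 0.3011], [0.2407, 0.1421]), ([284.4, 214.4], 91, [0.6235, 0.0039], [0.5505, -0.1172]), ([296.7, 227.6], 100, [0.6272, -0.0719], [0.5538, -0.1833]), ([306.4, 250.5], 28, [0.6014, -0.1749], [0.5312, -0.2732]), ([260.0, 352.1], 409, [0.3121, -0.4181], [0.2789, -0.4854])]
t 17.43 tcp [0.493  0.1603 0.2301] w 0.711 F [0.4 0.1 0.5] gf 0.0
yaw 30.65 joints [ 35.9  11.3 -13.7  -0.  -65.   84.7] tilt z [ 5.e-04  1.e-03 -1.e+00]
0.5315 0.357 0.1 30.5 -> turn 0.15 shift [ 0.133  -0.15    0.1301]
0.5315 0.357 0.017 30.5 -> turn -0.0 shift [0.    0.    0.083]
```

{"fn": "apply_moves", "kwargs": {"moves": [[[0.0266,-0.03,0.01],0],[[0.0266,-0.03,0.02],0],[[0.0266,-0.03,0.03],0],[[0.0266,-0.03,0.035],0],[[0.0266,-0.03,0.035],0]]}}

```text
time_s: 17.85
tcp_pos: [0.5295, 0.3274, 0.1208]
ee_rot: [[0.865, 0.502, 0.001], [0.502, -0.865, 0.001], [0.001, -0.0, -1.0]]
wrist_force: [1.0, -0.0, 0.5]
gripper_width: 0.714
gripper_force: 0.0
```

{"fn": "apply_moves", "kwargs": {"moves": [[[0,0,0.03],0],[[0,0,0.01],0],[[0,0,0],0],[[0,0,0],0],[[0,0,0],0]]}}

```text
time_s: 18.27
tcp_pos: [0.5302, 0.326, 0.0838]
ee_rot: [[0.865, 0.502, 0.003], [0.502, -0.865, 0.002], [0.004, -0.0, -1.0]]
wrist_force: [-0.8, -0.1, 0.8]
gripper_width: 0.712
gripper_force: 0.0
```

{"fn": "apply_moves", "kwargs": {"moves": [[[0,0,0],0],[[0,0,0],0],[[0,0,0],0]]}}

```text
time_s: 18.52
tcp_pos: [0.5294, 0.3261, 0.0831]
ee_rot: [[0.865, 0.502, 0.002], [0.502, -0.865, 0.002], [0.003, -0.001, -1.0]]
wrist_force: [0.5, 0.3, 0.6]
gripper_width: 0.714
gripper_force: 0.0
```

```bash
python3 go.py "0.5315 0.357 0.017 30.5"
```

```text
t 18.52 tcp [0.5294 0.3261 0.0831] w 0.714 F [0.5 0.3 0.6] gf 0.0
yaw 30.12 joints [ 46.5  28.9 -10.2   0.  -50.8  73.6] tilt z [ 0.0019  0.0019 -1.    ]
0.5315 0.357 0.017 30.5 -> turn -0.38 shift [ 0.0175 -0.0255  0.0661]
```

{"fn": "apply_moves", "kwargs": {"moves": [[[0.0175,-0.0255,0.01],-0.4],[[0,0,0.01],0],[[0,0,0],0],[[0,0,0.02],0],[[0,0,0.02],0]]}}

```text
time_s: 18.93
tcp_pos: [0.532, 0.3574, 0.0228]
ee_rot: [[0.861, 0.508, 0.003], [0.508, -0.861, 0.002], [0.003, -0.001, -1.0]]
wrist_force: [0.0, 0.6, -0.4]
gripper_width: 0.716
gripper_force: 0.0
```

{"fn": "apply_moves", "kwargs": {"moves": [[[0,0,0.005],0],[[0,0,0],0],[[0,0,0],0],[[0,0,0],0],[[0,0,0],0]]}}

```text
time_s: 19.35
tcp_pos: [0.5319, 0.3575, 0.018]
ee_rot: [[0.861, 0.508, 0.002], [0.508, -0.861, 0.002], [0.003, -0.001, -1.0]]
wrist_force: [-0.0, 0.8, -0.1]
gripper_width: 0.713
gripper_force: 0.0
```

```bash
python3 go.py "0.5315 0.357 0.017 30.5"
```

```text
t 19.35 tcp [0.5319 0.3575 0.018 ] w 0.713 F [-0.   0.8 -0.1] gf 0.0
yaw 30.55 joints [ 48.3  34.9 -10.4   0.  -44.6  72.2] tilt z [ 0.0019  0.0018 -1.    ]
0.5315 0.357 0.017 30.5 -> turn 0.05 shift [-0.0006  0.0002  0.001 ]
```

{"fn": "apply_moves", "kwargs": {"moves": [[[0,0,0.001],0],[[0,0,0],0],[[0,0,0],0],[[0,0,0],0],[[0,0,0],0]], "hand": 0.02}}

```text
time_s: 19.77
tcp_pos: [0.5313, 0.357, 0.0156]
ee_rot: [[0.861, 0.508, 0.0], [0.508, -0.861, -0.0], [0.0, 0.0, -1.0]]
wrist_force: [-0.3, 0.5, 1.5]
gripper_width: 0.436
gripper_force: 30.0
```

{"fn": "apply_moves", "kwargs": {"moves": [[[0,0,0],0],[[0,0,-0.02],0],[[0,0,-0.035],0],[[0,0,-0.04],0],[[0,0,-0.04],0]]}}

```text
time_s: 20.18
tcp_pos: [0.5305, 0.3563, 0.1509]
ee_rot: [[0.861, 0.508, -0.002], [0.508, -0.861, -0.002], [-0.003, 0.001, -1.0]]
wrist_force: [1.1, 0.7, -0.4]
gripper_width: 0.434
gripper_force: 30.0
```

{"fn": "apply_moves", "kwargs": {"moves": [[[0,0,-0.04],0],[[0,0,-0.025],6.6],[[0,0,0],6.6],[[0,0,0],6.6],[[0,0,0],6.5]]}}

```text
time_s: 20.6
tcp_pos: [0.5309, 0.3569, 0.2159]
ee_rot: [[0.998, 0.068, -0.0], [0.068, -0.998, 0.001], [-0.0, -0.001, -1.0]]
wrist_force: [-0.2, -0.5, -2.1]
gripper_width: 0.43
gripper_force: 30.0
```

{"fn": "apply_moves", "kwargs": {"moves": [[[-0.0017,0.04,0],0],[[-0.0017,0.04,0],0],[[-0.0017,0.04,0],0],[[-0.0017,0.04,0],0],[[-0.0017,0.04,0],0]]}}

```text
time_s: 21.02
tcp_pos: [0.5368, 0.1551, 0.2151]
ee_rot: [[0.997, 0.075, -0.001], [0.075, -0.997, -0.0], [-0.001, 0.0, -1.0]]
wrist_force: [1.3, -0.7, -1.0]
gripper_width: 0.438
gripper_force: 30.0
```

{"fn": "apply_moves", "kwargs": {"moves": [[[-0.0017,0.04,0],0],[[-0.0017,0.04,0],0],[[-0.0017,0.04,0],0],[[-0.0017,0.04,0],0],[[-0.0017,0.04,0],0]]}}

```text
time_s: 21.43
tcp_pos: [0.5432, -0.045, 0.2154]
ee_rot: [[0.997, 0.074, -0.0], [0.074, -0.997, 0.0], [-0.0, -0.0, -1.0]]
wrist_force: [0.3, 1.0, -1.9]
gripper_width: 0.433
gripper_force: 30.0
```

{"fn": "apply_moves", "kwargs": {"moves": [[[0,0,0],0],[[0,0,0],0],[[0,0,0],0],[[0,0,0],0],[[0,0,0],0]]}}

```text
time_s: 21.85
tcp_pos: [0.5439, -0.0421, 0.2154]
ee_rot: [[0.997, 0.076, -0.0], [0.076, -0.997, 0.0], [-0.0, -0.0, -1.0]]
wrist_force: [0.1, 0.2, -0.9]
gripper_width: 0.438
gripper_force: 30.0
```

```bash
python3 go.py "0.545 -0.0501 0.15 4.2"
```

```text
t 21.85 tcp [ 0.5439 -0.0421  0.2154] w 0.438 F [ 0.1  0.2 -0.9] gf 30.0
yaw 4.35 joints [ 12.6  14.6 -11.4  -0.  -63.9  81.7] tilt z [-2.e-04  1.e-04 -1.e+00]
0.545 -0.0501 0.15 4.2 -> turn 0.15 shift [0.0005 0.0081 0.0654]
```

{"fn": "apply_moves", "kwargs": {"moves": [[[0.0005,0.0081,0.01],0.1],[[0,0,0.02],0],[[0,0,0.02],0],[[0,0,0.01],0],[[0,0,0],0]]}}

```text
time_s: 22.27
tcp_pos: [0.543, -0.0512, 0.1523]
ee_rot: [[0.997, 0.073, -0.007], [0.073, -0.997, -0.001], [-0.007, 0.0, -1.0]]
wrist_force: [-0.1, 0.0, -1.9]
gripper_width: 0.429
gripper_force: 30.0
```

{"fn": "apply_moves", "kwargs": {"moves": [[[0,0,0],0],[[0,0,0],0],[[0,0,0.003],0],[[0,0,0.002],0],[[0,0,0],0]]}}

```text
time_s: 22.68
tcp_pos: [0.5449, -0.0512, 0.1506]
ee_rot: [[0.997, 0.072, 0.0], [0.072, -0.997, 0.0], [0.0, -0.0, -1.0]]
wrist_force: [0.6, 0.1, -1.1]
gripper_width: 0.432
gripper_force: 30.0
```

```bash
python3 go.py "0.545 -0.0501 0.15 4.2"
```

```text
t 22.68 tcp [ 0.5449 -0.0512  0.1506] w 0.432 F [ 0.6  0.1 -1.1] gf 30.0
yaw 4.14 joints [ 11.6  18.2 -16.5  -0.  -55.3  82.5] tilt z [ 2.e-04  2.e-04 -1.e+00]
0.545 -0.0501 0.15 4.2 -> turn -0.06 shift [ 0.0002 -0.0011  0.0006]
```

{"fn": "apply_moves", "kwargs": {"moves": [[[0,-0.001,0.001],0],[[0,0,0],0]]}}

```text
time_s: 22.85
tcp_pos: [0.5449, -0.0502, 0.1496]
ee_rot: [[0.997, 0.072, 0.0], [0.072, -0.997, 0.0], [0.0, -0.0, -1.0]]
wrist_force: [0.2, 0.6, -1.1]
gripper_width: 0.43
gripper_force: 30.0
```

{"fn": "apply_moves", "kwargs": {"moves": [[[0,0,0],0],[[0,0,0],0],[[0,0,0],0],[[0,0,0],0],[[0,0,0],0]], "hand": 0.05}}

```text
time_s: 23.27
tcp_pos: [0.545, -0.0503, 0.1497]
ee_rot: [[0.997, 0.072, 0.0], [0.072, -0.997, 0.0], [0.0, 0.0, -1.0]]
wrist_force: [0.7, -0.1, 0.1]
gripper_width: 0.568
gripper_force: 0.0
```

{"fn": "apply_moves", "kwargs": {"moves": [[[0,0,-0.02],0],[[0,0,-0.03],0],[[0,0,-0.03],0],[[0,-0.04,0],-2],[[0,-0.04,0],-2]]}}

```text
time_s: 23.68
tcp_pos: [0.5391, 0.0292, 0.232]
ee_rot: [[0.99, 0.139, 0.005], [0.139, -0.99, 0.001], [0.006, -0.001, -1.0]]
wrist_force: [0.6, 0.8, -0.9]
gripper_width: 0.573
gripper_force: 0.0
```

{"fn": "apply_moves", "kwargs": {"moves": [[[-0.02,-0.035,0],0],[[-0.02,-0.035,0],0],[[-0.02,-0.035,0],0],[[-0.02,-0.035,0],0],[[-0.02,-0.03,0],0]], "hand": 0.062}}

```text
time_s: 24.1
tcp_pos: [0.4133, 0.185, 0.2297]
ee_rot: [[0.99, 0.142, 0.001], [0.142, -0.99, 0.001], [0.001, -0.0, -1.0]]
wrist_force: [-0.2, 0.1, 0.8]
gripper_width: 0.705
gripper_force: 0.0
```

```bash
python3 - <<'E'
from lab import *
st();T=cap('top');S=cap('side')
for k,p in(('T',T),('S',S)):
    print(k,[(onz(p,c,.03)[:2].round(4).tolist(),onz(p,c,.159)[:2].round(4).tolist()) for c,a in labels(p) if c[1]>120 and a<200])
x,f,n=fitjoint([S],(.416,.342));print(x,np.degrees(x[2])%180,f,n)
E
python3 go.py "0.416 0.3425 0.08 8" "0.416 0.3425 0.017 8"
```

```text
t 24.1 tcp [0.4133 0.185  0.2297] w 0.705 F [-0.2  0.1  0.8] gf 0.0
T [([0.5686, -0.1233], [0.5518, -0.1151]), ([0.5725, -0.1968], [0.5553, -0.1815]), ([0.5612, -0.0502], [0.5451, -0.0491]), ([0.2678, 0.3062], [0.2802, 0.2728])]
S [([0.7361, 0.4087], [0.6488, 0.2361]), ([0.4166, 0.3417], [0.37, 0.1776]), ([0.2684, 0.3011], [0.2407, 0.1421]), ([0.6182, 0.0796], [0.5459, -0.0511]), ([0.6235, 0.0039], [0.5505, -0.1172]), ([0.6272, -0.0719], [0.5538, -0.1833]), ([0.6016, -0.1742], [0.5314, -0.2726])]
[0.41970946 0.34113221 0.40271083] 23.073631013063626 49.4609375 [np.float32(147.0)]
t 24.2 tcp [0.4122 0.1864 0.23  ] w 0.708 F [ 0.6 -0.3  0.3] gf 0.0
yaw 8.53 joints [ 45.    4.6 -21.8  -0.  -63.6  53.6] tilt z [ 5.0e-04  1.4e-03 -1.0e+00]
0.416 0.3425 0.08 8 -> turn 0.53 shift [ 0.0255 -0.1541  0.15  ]
0.416 0.3425 0.017 8 -> turn -0.0 shift [0.    0.    0.063]
```

{"fn": "apply_moves", "kwargs": {"moves": [[[0.0064,-0.0385,0.02],0.5],[[0.0064,-0.0385,0.035],0],[[0.0064,-0.0385,0.035],0],[[0.0064,-0.0385,0.035],0],[[0,0,0.025],0]]}}

```text
time_s: 24.62
tcp_pos: [0.4199, 0.3182, 0.1007]
ee_rot: [[0.991, 0.136, 0.003], [0.136, -0.991, 0.002], [0.003, -0.002, -1.0]]
wrist_force: [0.3, -0.9, 0.4]
gripper_width: 0.713
gripper_force: 0.0
```

{"fn": "apply_moves", "kwargs": {"moves": [[[0,0,0],0],[[0,0,0],0],[[0,0,0],0],[[0,0,0],0],[[0,0,0],0]]}}

```text
time_s: 25.03
tcp_pos: [0.4193, 0.3137, 0.1041]
ee_rot: [[0.991, 0.132, 0.002], [0.132, -0.991, 0.003], [0.003, -0.003, -1.0]]
wrist_force: [-0.0, -0.0, -0.0]
gripper_width: 0.709
gripper_force: 0.0
```

```bash
python3 go.py "0.416 0.3425 0.017 8"
```

```text
t 25.03 tcp [0.4193 0.3137 0.1041] w 0.709 F [-0. -0. -0.] gf 0.0
yaw 7.59 joints [ 54.6  19.2 -23.1   0.  -47.5  43. ] tilt z [ 0.0024  0.003  -1.    ]
0.416 0.3425 0.017 8 -> turn -0.41 shift [ 0.0007 -0.029   0.0871]
```

{"fn": "apply_moves", "kwargs": {"moves": [[[0.0005,-0.0145,0.01],-0.4],[[0,-0.0145,0.02],0],[[0,0,0.02],0],[[0,0,0.02],0],[[0,0,0.012],0]]}}

```text
time_s: 25.45
tcp_pos: [0.4144, 0.3424, 0.0186]
ee_rot: [[0.99, 0.14, -0.001], [0.14, -0.99, -0.001], [-0.001, 0.001, -1.0]]
wrist_force: [0.1, -0.2, -0.4]
gripper_width: 0.713
gripper_force: 0.0
```

{"fn": "apply_moves", "kwargs": {"moves": [[[0,0,0.004],0],[[0,0,0],0],[[0,0,0],0],[[0,0,0],0],[[0,0,0],0]]}}

```text
time_s: 25.87
tcp_pos: [0.4155, 0.3431, 0.0172]
ee_rot: [[0.99, 0.14, 0.001], [0.14, -0.99, 0.002], [0.002, -0.002, -1.0]]
wrist_force: [-0.6, 0.1, 0.4]
gripper_width: 0.714
gripper_force: 0.0
```

```bash
python3 go.py "0.416 0.3425 0.017 8"
```

```text
t 25.87 tcp [0.4155 0.3431 0.0172] w 0.714 F [-0.6  0.1  0.4] gf 0.0
yaw 8.05 joints [ 56.8  27.5 -25.7   0.  -36.6  41.2] tilt z [ 0.0015  0.002  -1.    ]
0.416 0.3425 0.017 8 -> turn 0.05 shift [0.0004 0.0007 0.0002]
```

{"fn": "apply_moves", "kwargs": {"moves": [[[0,0,0],0],[[0,0,0],0],[[0,0,0],0],[[0,0,0],0],[[0,0,0],0]], "hand": 0.02}}

```text
time_s: 26.28
tcp_pos: [0.415, 0.3424, 0.0162]
ee_rot: [[0.99, 0.14, 0.0], [0.14, -0.99, 0.0], [0.0, -0.0, -1.0]]
wrist_force: [-0.4, 0.1, 1.0]
gripper_width: 0.436
gripper_force: 29.8
```

{"fn": "apply_moves", "kwargs": {"moves": [[[0,0,0],0],[[0,0,-0.02],0],[[0,0,-0.035],0],[[0,0,-0.04],0],[[0,0,-0.04],0]]}}

```text
time_s: 26.7
tcp_pos: [0.4143, 0.3416, 0.1517]
ee_rot: [[0.99, 0.14, -0.002], [0.14, -0.99, -0.002], [-0.002, 0.002, -1.0]]
wrist_force: [0.8, 1.1, -1.7]
gripper_width: 0.431
gripper_force: 29.8
```

{"fn": "apply_moves", "kwargs": {"moves": [[[0,0,-0.04],0],[[0,0,-0.025],3.8],[[0,0,0],0],[[0.0112,0.0373,0],0],[[0.0112,0.0373,0],0]]}}

```text
time_s: 27.12
tcp_pos: [0.4422, 0.2699, 0.2157]
ee_rot: [[0.997, 0.078, -0.001], [0.078, -0.997, 0.0], [-0.001, -0.0, -1.0]]
wrist_force: [0.9, -0.8, -1.1]
gripper_width: 0.434
gripper_force: 29.8
```

{"fn": "apply_moves", "kwargs": {"moves": [[[0.0112,0.0373,0],0],[[0.0112,0.0373,0],0],[[0.0112,0.0373,0],0],[[0.0112,0.0373,0],0],[[0.0112,0.0373,0],0]]}}

```text
time_s: 27.53
tcp_pos: [0.5121, 0.0859, 0.2152]
ee_rot: [[0.997, 0.074, -0.001], [0.074, -0.997, -0.0], [-0.001, 0.0, -1.0]]
wrist_force: [1.2, 0.3, -1.4]
gripper_width: 0.43
gripper_force: 29.8
```

{"fn": "apply_moves", "kwargs": {"moves": [[[0.0112,0.0373,0],0],[[0.0112,0.0373,0],0],[[0,0,0],0],[[0,0,0],0],[[0,0,0],0]]}}

```text
time_s: 27.95
tcp_pos: [0.5397, 0.0149, 0.2151]
ee_rot: [[0.997, 0.073, -0.002], [0.073, -0.997, -0.0], [-0.002, -0.0, -1.0]]
wrist_force: [-0.2, 0.6, 0.3]
gripper_width: 0.431
gripper_force: 29.8
```

{"fn": "apply_moves", "kwargs": {"moves": [[[0,0,0],0],[[0,0,0],0],[[0,0,0],0]]}}

```text
time_s: 28.2
tcp_pos: [0.54, 0.0163, 0.2161]
ee_rot: [[0.997, 0.076, -0.0], [0.076, -0.997, 0.0], [0.0, -0.0, -1.0]]
wrist_force: [-0.6, 1.2, -0.7]
gripper_width: 0.435
gripper_force: 29.8
```

```bash
python3 go.py "0.5402 0.0157 0.15 4.2"
```

```text
t 28.2 tcp [0.54   0.0163 0.2161] w 0.435 F [-0.6  1.2 -0.7] gf 29.8
yaw 4.37 joints [ 18.9  14.1 -12.1  -0.  -63.8  75.4] tilt z [-0.e+00  1.e-04 -1.e+00]
0.5402 0.0157 0.15 4.2 -> turn 0.17 shift [0.0001 0.0006 0.0661]
```

{"fn": "apply_moves", "kwargs": {"moves": [[[-0.0005,0.0004,0.02],0.1],[[0,0,0.02],0],[[0,0,0.015],0],[[0,0,0.006],0],[[0,0,0],0]]}}

```text
time_s: 28.62
tcp_pos: [0.5388, 0.0151, 0.1537]
ee_rot: [[0.997, 0.073, -0.003], [0.073, -0.997, -0.001], [-0.003, 0.001, -1.0]]
wrist_force: [0.5, -0.0, -1.8]
gripper_width: 0.434
gripper_force: 29.8
```

{"fn": "apply_moves", "kwargs": {"moves": [[[0,0,0],0],[[0,0,0],0],[[0,0,0.003],0],[[0,0,0.002],0],[[0,0,0],0]]}}

```text
time_s: 29.03
tcp_pos: [0.5397, 0.0146, 0.15]
ee_rot: [[0.997, 0.072, -0.0], [0.072, -0.997, 0.0], [-0.0, -0.0, -1.0]]
wrist_force: [-0.6, -0.1, -1.0]
gripper_width: 0.436
gripper_force: 29.8
```

```bash
python3 go.py "0.5398 0.0157 0.15 4.2"
```

```text
t 29.03 tcp [0.5397 0.0146 0.15  ] w 0.436 F [-0.6 -0.1 -1. ] gf 29.8
yaw 4.14 joints [ 18.8  17.6 -17.5  -0.  -54.9  75.4] tilt z [-1.e-04  1.e-04 -1.e+00]
0.5398 0.0157 0.15 4.2 -> turn -0.06 shift [ 0.0002 -0.0011 -0.    ]
```

{"fn": "apply_moves", "kwargs": {"moves": [[[0,-0.001,0],0],[[0,0,0],0]]}}

```text
time_s: 29.2
tcp_pos: [0.5399, 0.0157, 0.1502]
ee_rot: [[0.997, 0.072, 0.0], [0.072, -0.997, 0.0], [0.0, -0.0, -1.0]]
wrist_force: [0.2, 0.9, -0.4]
gripper_width: 0.438
gripper_force: 29.8
```

{"fn": "apply_moves", "kwargs": {"moves": [[[0,0,0],0],[[0,0,0],0],[[0,0,0],0],[[0,0,0],0],[[0,0,0],0]], "hand": 0.05}}

```text
time_s: 29.62
tcp_pos: [0.5399, 0.0156, 0.1502]
ee_rot: [[0.997, 0.072, 0.0], [0.072, -0.997, 0.0], [0.0, -0.0, -1.0]]
wrist_force: [0.3, 0.0, 0.4]
gripper_width: 0.569
gripper_force: 0.0
```

{"fn": "apply_moves", "kwargs": {"moves": [[[0,0,-0.02],0],[[0,0,-0.03],0],[[0,0,-0.03],0],[[0,0,-0.035],0],[[0,0,-0.03],0]]}}

```text
time_s: 30.03
tcp_pos: [0.5398, 0.0155, 0.2974]
ee_rot: [[0.997, 0.072, 0.002], [0.072, -0.997, -0.0], [0.002, 0.0, -1.0]]
wrist_force: [0.6, -0.3, 1.3]
gripper_width: 0.574
gripper_force: 0.0
```

{"fn": "apply_moves", "kwargs": {"moves": [[[0,-0.04,0],0],[[0,-0.04,0],0],[[0,-0.04,0],0],[[0,-0.02,0],0],[[0,0,0],0]], "hand": 0.0}}

```text
time_s: 30.45
tcp_pos: [0.5294, 0.1587, 0.2947]
ee_rot: [[0.997, 0.077, 0.0], [0.077, -0.997, 0.001], [0.0, -0.001, -1.0]]
wrist_force: [0.8, 0.1, -0.5]
gripper_width: 0.283
gripper_force: 0.0
```

```bash
python3 - <<'E'
from lab import *
st();T=cap('top');S=cap('side')
for k,p in(('T',T),('S',S)):
    print(k,[(onz(p,c,.03)[:2].round(4).tolist(),onz(p,c,.159)[:2].round(4).tolist()) for c,a in labels(p) if c[1]>120 and a<200])
q=np.array([.547,-.083,.0733])
W=lambda P:np.array(P)@Rz(q[2]).T+[q[0],q[1],0]
for p in(T,S):
    for n in('cover_edge',): print(pl(p,n))
    for th in(1.5,1.7,1.95):
        print(th,proj(p,W([[.052-.103*np.cos(th),0,.163+.103*np.sin(th)]]))[0])
E
python3 go.py
```

```text
t 30.45 tcp [0.5294 0.1587 0.2947] w 0.283 F [ 0.8  0.1 -0.5] gf 0.0
T [([0.5684, -0.1233], [0.5516, -0.1151]), ([0.5723, -0.1967], [0.5552, -0.1814]), ([0.5612, -0.05], [0.5451, -0.0489]), ([0.5477, 0.0217], [0.533, 0.0158]), ([0.2678, 0.3062], [0.2802, 0.2728])]
S [([0.6085, 0.1544], [0.5375, 0.0142]), ([0.2684, 0.3011], [0.2407, 0.1421]), ([0.6182, 0.0796], [0.5459, -0.0511]), ([0.6235, 0.0039], [0.5505, -0.1172]), ([0.627, -0.0718], [0.5536, -0.1833]), ([0.6012, -0.1748], [0.5311, -0.2731])]
[(array([288.624, 172.41 ]), 0.85)]
1.5 [292.00127908 186.26622175]
1.7 [291.4574403  177.80304739]
1.95 [290.71543405 168.1529839 ]
[(array([302.4  , 174.888]), 0.91), (array([217.224, 183.288]), 0.55)]
1.5 [291.2936237  175.29978166]
1.7 [297.047467   173.21386208]
1.95 [303.79129973 172.2791495 ]
t 30.65 tcp [0.5296 0.1545 0.295 ] w 0.101 F [-0.2  0.5  0.2] gf 0.0
yaw 4.11 joints [ 33.1  12.4  -2.9   0.  -74.8  61. ] tilt z [-3.e-04 -4.e-04 -1.e+00]
```

{"fn": "apply_moves", "kwargs": {"moves": [[[0,-0.03,0],0],[[0,-0.03,0],0],[[0,-0.03,0],0],[[0,0,0],0]]}}

```text
time_s: 30.98
tcp_pos: [0.5234, 0.2474, 0.2945]
ee_rot: [[0.997, 0.074, 0.0], [0.074, -0.997, 0.001], [0.0, -0.001, -1.0]]
wrist_force: [0.5, 0.5, 0.5]
gripper_width: 0.006
gripper_force: 0.0
```

```bash
python3 - <<'E'
from lab import *
st();T=cap('top');S=cap('side')
LT=[c for c,a in labels(T) if c[1]<230 and c[0]>230];LS=[c for c,a in labels(S) if 190<c[1]<240 and c[0]>230]
print([a for c,a in labels(T)],[a for c,a in labels(S)])
LT.sort(key=lambda c:c[0]);LS.sort(key=lambda c:c[0])
for a,b in zip(LT,LS):print(a,b,tri([T,S],[a,b]).round(4))
E
python3 go.py "0.70 -0.072 0.295 4.2"; python3 look.py l2.png
```

```text
t 30.98 tcp [0.5234 0.2474 0.2945] w 0.006 F [0.5 0.5 0.5] gf 0.0
[np.int32(168), np.int32(165), np.int32(165), np.int32(165), np.int32(267), np.int32(138)] [np.int32(349), np.int32(274), np.int32(257), np.int32(284), np.int32(75), np.int32(58), np.int32(86), np.int32(92), np.int32(99), np.int32(25), np.int32(407)]
[252.58787879 211.97575758] [261.30666667 190.54666667] [0.5421 0.0172 0.1569]
[278.24242424 211.06060606] [272.52325581 202.06976744] [ 0.5461 -0.0493  0.1574]
[303.86309524 208.98809524] [284.4673913  214.38043478] [ 0.5519 -0.1152  0.1567]
[329.48484848 208.05454545] [296.61616162 227.64646465] [ 0.5551 -0.1815  0.1569]
t 31.08 tcp [0.5232 0.2446 0.2948] w 0.007 F [ 0.7 -1.4  0.8] gf 0.0
yaw 4.14 joints [ 41.1  15.1   0.7   0.  -75.6  53. ] tilt z [-5.e-04 -6.e-04 -1.e+00]
0.70 -0.072 0.295 4.2 -> turn -0.06 shift [ 1.531e-01  3.287e-01 -2.000e-04]
[0.562 0.026 0.002] 0.95 
[ 0.575 -0.118  0.002] 0.84 
[ 0.568 -0.192  0.002] 0.83 
[0.263 0.305 0.002] 0.73 
[ 0.564 -0.051  0.002] 0.56 
[ 0.565 -0.092  0.002] 0.52
```

View pics/l2.png

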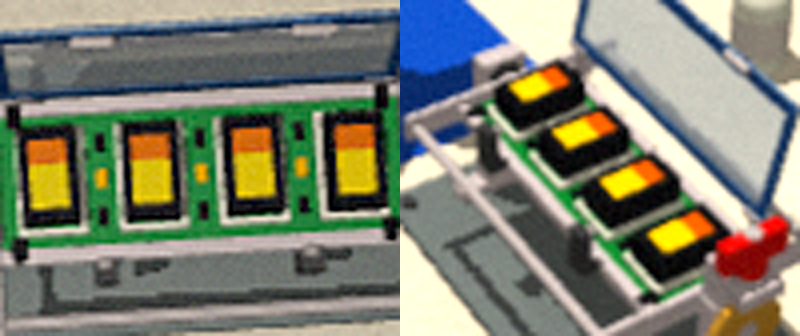

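{"fn": "apply_moves", "kwargs": {"moves": [[[0.017,0.0365,0],0],[[0.017,0.0365,0],0],[[0.017,0.0365,0],0],[[0.017,0.0365,0],0],[[0.017,0.0365,0],0]]}}

```text
time_s: 31.65
tcp_pos: [0.6215, 0.0661, 0.2956]
ee_rot: [[0.997, 0.071, 0.001], [0.071, -0.997, 0.0], [0.001, -0.0, -1.0]]
wrist_force: [0.4, 0.6, -0.3]
gripper_width: 0.004
gripper_force: 0.0
```

{"fn": "apply_moves", "kwargs": {"moves": [[[0.017,0.0365,0],0],[[0.017,0.0365,0],0],[[0.017,0.0365,0],0],[[0.017,0.0365,0],0],[[0,0,0],0]]}}

```text
time_s: 32.07
tcp_pos: [0.7008, -0.0794, 0.2932]
ee_rot: [[0.998, 0.063, -0.001], [0.063, -0.998, -0.002], [-0.002, 0.002, -1.0]]
wrist_force: [-0.4, 1.9, -1.0]
gripper_width: 0.004
gripper_force: 0.0
```

{"fn": "apply_moves", "kwargs": {"moves": [[[0,0,0],0],[[0,0,0],0],[[0,0,0],0]]}}

```text
time_s: 32.32
tcp_pos: [0.6989, -0.0713, 0.2956]
ee_rot: [[0.997, 0.073, 0.0], [0.073, -0.997, 0.0], [0.0, -0.0, -1.0]]
wrist_force: [-0.0, -0.1, 0.6]
gripper_width: 0.003
gripper_force: 0.0
```

```bash
python3 go.py "0.70 -0.072 0.222 4.2" "0.60 -0.0795 0.222" "0.52 -0.085 0.222"
```

```text
t 32.32 tcp [ 0.6989 -0.0713  0.2956] w 0.003 F [-0.  -0.1  0.6] gf 0.0
yaw 4.16 joints [  7.3  28.1  20.4  -0.  -82.2  86.8] tilt z [ 4.e-04  2.e-04 -1.e+00]
0.70 -0.072 0.222 4.2 -> turn -0.04 shift [0.001  0.0008 0.0736]
0.60 -0.0795 0.222 -> turn -0.0 shift [-0.1003  0.0002 -0.    ]
0.52 -0.085 0.222 -> turn -0.0 shift [-0.0802 -0.0004 -0.    ]
```

{"fn": "apply_moves", "kwargs": {"moves": [[[0,0,0.025],0],[[0,0,0.025],0],[[0,0,0.022],0],[[0,0,0],0],[[-0.02,0,0],0]]}}

```text
time_s: 32.73
tcp_pos: [0.6805, -0.0717, 0.2213]
ee_rot: [[0.997, 0.075, -0.002], [0.075, -0.997, -0.001], [-0.002, 0.001, -1.0]]
wrist_force: [0.5, 0.8, 0.9]
gripper_width: 0.004
gripper_force: 0.0
```

{"fn": "apply_moves", "kwargs": {"moves": [[[-0.02,0,0],0],[[-0.015,0,0],0],[[-0.012,0,0],0],[[-0.01,0,0],0],[[-0.01,0,0],0]]}}

```text
time_s: 33.15
tcp_pos: [0.6133, -0.077, 0.2261]
ee_rot: [[0.997, 0.074, 0.005], [0.074, -0.997, -0.0], [0.005, 0.001, -1.0]]
wrist_force: [0.5, -0.1, 0.7]
gripper_width: 0.007
gripper_force: 0.5
```

{"fn": "apply_moves", "kwargs": {"moves": [[[-0.012,0,0],0],[[-0.012,0,0],0],[[-0.012,0,0],0],[[-0.012,0,0],0],[[-0.012,0,0],0]]}}

```text
time_s: 33.57
tcp_pos: [0.5535, -0.0813, 0.2256]
ee_rot: [[0.997, 0.074, 0.005], [0.074, -0.997, -0.0], [0.005, 0.001, -1.0]]
wrist_force: [0.4, 0.5, -0.3]
gripper_width: 0.008
gripper_force: 0.3
```

```bash
python3 go.py
python3 - <<'E'
from h import *
for k in('top','side'):
    p=cap(k);print(k,pl(p,'cover_edge'))
E
```

```text
t 33.57 tcp [ 0.5535 -0.0813  0.2256] w 0.008 F [ 0.4  0.5 -0.3] gf 0.3
yaw 4.27 joints [  8.3  15.4  -8.9   0.1 -65.5  86. ] tilt z [ 5.1e-03 -1.0e-04 -1.0e+00]
top []
side [(array([274.68, 190.89]), 0.91)]
```

{"fn": "apply_moves", "kwargs": {"moves": [[[-0.01,0,0],0],[[-0.01,0,0],0],[[-0.01,0,0],0],[[-0.01,0,0],0],[[0,0,0],0]]}}

```text
time_s: 34.18
tcp_pos: [0.5108, -0.0853, 0.2232]
ee_rot: [[0.997, 0.072, -0.001], [0.072, -0.997, 0.0], [-0.001, -0.0, -1.0]]
wrist_force: [-0.8, 0.2, -0.3]
gripper_width: 0.006
gripper_force: 0.0
```

{"fn": "apply_moves", "kwargs": {"moves": [[[0,0,-0.01],0],[[0,0,0],0],[[0,0,0],0],[[0,0,0],0],[[0,0,0],0]]}}

```text
time_s: 34.6
tcp_pos: [0.5131, -0.085, 0.2328]
ee_rot: [[0.997, 0.072, -0.0], [0.072, -0.997, 0.0], [-0.0, -0.0, -1.0]]
wrist_force: [-0.4, 0.3, -0.0]
gripper_width: 0.007
gripper_force: 0.0
```

{"fn": "apply_moves", "kwargs": {"moves": [[[0,0,0],0],[[0,0,0],0],[[0,0,0],0],[[0,0,0],0],[[0,0,0],0]]}}

```text
time_s: 35.02
tcp_pos: [0.513, -0.085, 0.2329]
ee_rot: [[0.997, 0.072, -0.0], [0.072, -0.997, -0.0], [-0.0, 0.0, -1.0]]
wrist_force: [0.1, 0.7, 0.2]
gripper_width: 0.01
gripper_force: 0.0
```

```bash
python3 go.py "0.502 -0.0863 0.19 4.2"
python3 - <<'E'
from h import *
q=(.547,-.083,.0733)
from fit import Rz
W=lambda P:np.array(P)@Rz(q[2]).T+[q[0],q[1],0]
p=cap('side','c1.png');print(pl(p,'cover_edge'))
for th in(0,.13,.3,.6,.9):print(th,proj(p,W([[.052-.103*np.cos(th),0,.165+.103*np.sin(th)]]))[0])
E
```

```text
t 35.02 tcp [ 0.513  -0.085   0.2329] w 0.01 F [0.1 0.7 0.2] gf 0.0
yaw 4.15 joints [  8.5  11.3 -13.2   0.  -65.5  85.7] tilt z [-2.e-04 -0.e+00 -1.e+00]
0.502 -0.0863 0.19 4.2 -> turn -0.05 shift [-0.011   0.0004  0.0429]
[(array([267.008, 207.396]), 0.98)]
0 [263.57131165 212.5385218 ]
0.13 [263.80271388 209.09612882]
0.3 [264.85969683 204.31424818]
0.6 [268.74344295 195.5403069 ]
0.9 [274.89383693 187.11580655]
```

{"fn": "apply_moves", "kwargs": {"moves": [[[-0.008,0,0.02],0],[[0,0,0.02],0],[[0,0,0],0],[[0,0,0.005],0],[[0,0,0.005],0]]}}

```text
time_s: 35.53
tcp_pos: [0.5061, -0.0856, 0.1839]
ee_rot: [[0.997, 0.073, 0.002], [0.073, -0.997, -0.0], [0.002, 0.0, -1.0]]
wrist_force: [-0.4, 0.4, 0.4]
gripper_width: 0.003
gripper_force: 0.0
```

{"fn": "apply_moves", "kwargs": {"moves": [[[0,0,0.004],0],[[0,0,0.004],0],[[0,0,0.003],0],[[0,0,0.003],0]]}}

```text
time_s: 35.87
tcp_pos: [0.5043, -0.0858, 0.1703]
ee_rot: [[0.997, 0.073, -0.001], [0.073, -0.997, -0.001], [-0.001, 0.0, -1.0]]
wrist_force: [-2.5, -0.2, 4.5]
gripper_width: 0.003
gripper_force: 2.0
```

{"fn": "apply_moves", "kwargs": {"moves": [[[0,0,0.002],0],[[0,0,0.002],0]]}}

```text
time_s: 36.03
tcp_pos: [0.5055, -0.0856, 0.1653]
ee_rot: [[0.997, 0.072, 0.002], [0.072, -0.997, 0.0], [0.002, -0.0, -1.0]]
wrist_force: [-0.0, 0.6, -0.2]
gripper_width: 0.009
gripper_force: 0.0
```

{"fn": "apply_moves", "kwargs": {"moves": [[[0,0,0.001],0],[[0,0,0.001],0],[[0,0,0],0]]}}

```text
time_s: 36.28
tcp_pos: [0.5054, -0.0856, 0.1642]
ee_rot: [[0.997, 0.073, 0.001], [0.073, -0.997, -0.0], [0.001, 0.0, -1.0]]
wrist_force: [-2.8, 2.1, 6.3]
gripper_width: 0.004
gripper_force: 3.2
```

{"fn": "apply_moves", "kwargs": {"moves": [[[0,0,0.001],0],[[0,0,0.001],0],[[0,0,0],0]]}}

```text
time_s: 36.53
tcp_pos: [0.5055, -0.0857, 0.164]
ee_rot: [[0.997, 0.073, 0.002], [0.073, -0.997, -0.001], [0.002, 0.001, -1.0]]
wrist_force: [-5.5, 2.5, 14.5]
gripper_width: 0.004
gripper_force: 7.6
```

{"fn": "apply_moves", "kwargs": {"moves": [[[0,0,0.001],0],[[0,0,0.001],0],[[0,0,0],0]]}}

```text
time_s: 36.78
tcp_pos: [0.5056, -0.0857, 0.1637]
ee_rot: [[0.997, 0.074, 0.003], [0.074, -0.997, -0.001], [0.003, 0.001, -1.0]]
wrist_force: [-9.5, 4.6, 23.2]
gripper_width: 0.002
gripper_force: 12.0
```

{"fn": "apply_moves", "kwargs": {"moves": [[[0,0,-0.005],0],[[0,0,-0.02],0],[[0,0,-0.03],0],[[0,-0.02,-0.03],7],[[0,0,0],7]]}}

```text
time_s: 37.2
tcp_pos: [0.5073, -0.0645, 0.2504]
ee_rot: [[0.985, -0.175, 0.013], [-0.175, -0.985, 0.0], [0.013, -0.003, -1.0]]
wrist_force: [0.7, 0.8, 0.4]
gripper_width: 0.011
gripper_force: 0.0
```

{"fn": "apply_moves", "kwargs": {"moves": [[[0,0,0],7.1],[[0,0,0],7.1],[[0,0,0],7.1],[[0,0,0],7.1],[[0,0,0],7.1]], "hand": 0.045}}

```text
time_s: 37.62
tcp_pos: [0.5038, -0.0656, 0.2439]
ee_rot: [[0.698, -0.716, 0.0], [-0.716, -0.698, 0.0], [0.0, -0.0, -1.0]]
wrist_force: [-0.4, 0.2, 1.1]
gripper_width: 0.297
gripper_force: 0.0
```

{"fn": "apply_moves", "kwargs": {"moves": [[[0,0,0],7.1],[[0,0,0],7.1],[[0,0,0],7.1],[[0,0,0],7.1],[[0,0,0],7.1]]}}

```text
time_s: 38.03
tcp_pos: [0.5038, -0.0656, 0.2438]
ee_rot: [[0.153, -0.988, 0.0], [-0.988, -0.153, 0.0], [-0.0, -0.0, -1.0]]
wrist_force: [-0.3, 0.1, 0.2]
gripper_width: 0.513
gripper_force: 0.0
```

{"fn": "apply_moves", "kwargs": {"moves": [[[0,0,0],7.1],[[0,0,0],7.1],[[0,0,0],7.1],[[0,0,0],7.1],[[0,0,0],7.1]]}}

```text
time_s: 38.45
tcp_pos: [0.5038, -0.0656, 0.2438]
ee_rot: [[-0.45, -0.893, 0.0], [-0.893, 0.45, 0.0], [-0.0, -0.0, -1.0]]
wrist_force: [0.3, 0.9, 0.3]
gripper_width: 0.518
gripper_force: 0.0
```

{"fn": "apply_moves", "kwargs": {"moves": [[[0,0,0],7.1],[[0,0,0],7.1],[[0,0,0],7.1],[[0,0,0],7.1],[[0,0,0],7.1]]}}

```text
time_s: 38.87
tcp_pos: [0.5038, -0.0656, 0.2438]
ee_rot: [[-0.885, -0.466, 0.0], [-0.466, 0.885, 0.0], [-0.0, -0.0, -1.0]]
wrist_force: [0.3, 0.7, 1.0]
gripper_width: 0.517
gripper_force: 0.0
```

{"fn": "apply_moves", "kwargs": {"moves": [[[0,0,0],7.1],[[0,0,0],7.1],[[0,0,0],7.1],[[0,0,0],2.6],[[0,0,0],0]]}}

```text
time_s: 39.28
tcp_pos: [0.5038, -0.0656, 0.2438]
ee_rot: [[-0.997, -0.073, 0.0], [-0.073, 0.997, 0.0], [-0.0, 0.0, -1.0]]
wrist_force: [-0.4, 1.5, -0.4]
gripper_width: 0.52
gripper_force: 0.0
```

```bash
python3 go.py "0.56 -0.2605 0.26 -175.8"
python3 - <<'E'
from h import *
T=cap('top');S=cap('side','k1.png')
cv2.imwrite('pics/k1.png',np.hstack([cv2.resize(p['frame'][a:a+84,b:b+90],None,fx=4,fy=4,interpolation=2) for p,a,b in((T,170,290),(S,175,245))]))
for n in('lock_grip','cover_edge','rod'):
    a,b=pl(T,n),pl(S,n);print(n,a,b)
    if a and b:print(tri([T,S],[a[0][0],b[0][0]]))
# red blob
for p in(T,S):
    F=p['frame'].astype(int);m=((F[...,2]>90)&(F[...,1]<60)&(F[...,0]<60)).astype(np.uint8)
    n,l,s,c=cv2.connectedComponentsWithStats(m);print([(c[i].round(1),s[i]) for i in range(1,n) if s[i,4]>15])
print(proj(T,[[.56,-.2605,.223]]),proj(S,[[.56,-.2605,.223]]))
E
```

```text
t 39.28 tcp [ 0.5038 -0.0656  0.2438] w 0.52 F [-0.4  1.5 -0.4] gf 0.0
yaw -175.79 joints [ 10.9   9.7 -13.7  -0.  -66.6 -96.7] tilt z [ 2.e-04  1.e-04 -1.e+00]
0.56 -0.2605 0.26 -175.8 -> turn 0.01 shift [-0.0418 -0.1985 -0.0162]
lock_grip [(array([365.4  , 205.296]), 0.68), (array([324.296, 211.806]), 0.18)] []
cover_edge [] [(array([266.504, 213.906]), 0.7)]
rod [(array([290.528, 247.716]), 0.69)] [(array([250.712, 228.48 ]), 0.61)]
[ 0.45344458 -0.08346623  0.11527544]
[(array([130.3, 146.7]), array([122, 138,  18,  18, 241], dtype=int32)), (array([363.8, 196.6]), array([361, 193,   6,   9,  42], dtype=int32)), (array([364.7, 209.3]), array([362, 205,   6,   9,  42], dtype=int32)), (array([403.8, 299. ]), array([388, 288,  31,  24, 200], dtype=int32))]
[(array([314.3, 231. ]), array([306, 224,  18,  16, 107], dtype=int32)), (array([260.4, 356.2]), array([243, 347,  36,  18, 105], dtype=int32))]
[[364.68771286 203.27394659]] [[314.49517891 227.48455716]]
```

View pics/k1.png

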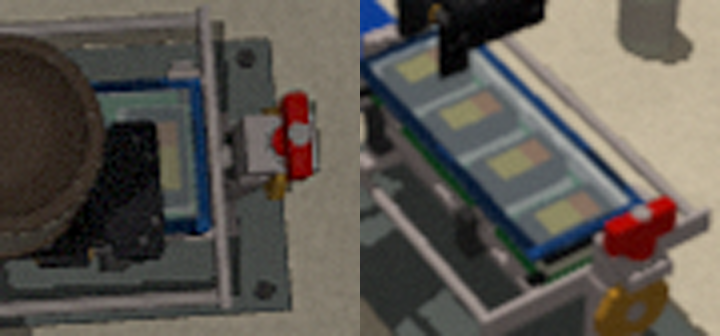

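{"fn": "apply_moves", "kwargs": {"moves": [[[-0.0084,-0.0397,-0.0033],0],[[-0.0084,-0.0397,-0.0033],0],[[-0.0084,-0.0397,-0.0033],0],[[-0.0084,-0.0397,-0.0033],0],[[-0.0084,-0.0397,-0.003],0]]}}

```text
time_s: 40.1
tcp_pos: [0.5605, -0.2623, 0.2605]
ee_rot: [[-0.997, -0.075, 0.0], [-0.075, 0.997, -0.0], [-0.0, -0.0, -1.0]]
wrist_force: [1.5, 0.4, 0.8]
gripper_width: 0.517
gripper_force: 0.0
```

{"fn": "apply_moves", "kwargs": {"moves": [[[0,0,0],0],[[0,0,0],0],[[0,0,0],0],[[0,0,0],0],[[0,0,0],0]]}}

```text
time_s: 40.52
tcp_pos: [0.56, -0.2594, 0.2606]
ee_rot: [[-0.997, -0.076, 0.0], [-0.076, 0.997, 0.0], [-0.0, 0.0, -1.0]]
wrist_force: [0.0, 1.0, 0.9]
gripper_width: 0.518
gripper_force: 0.0
```

```bash
python3 go.py "0.56 -0.2605 0.197 -175.8"
```

```text
t 40.52 tcp [ 0.56   -0.2594  0.2606] w 0.518 F [0.  1.  0.9] gf 0.0
yaw -175.65 joints [ -9.8  20.    2.8  -0.  -72.8 -75.8] tilt z [ 3.e-04  0.e+00 -1.e+00]
0.56 -0.2605 0.197 -175.8 -> turn 0.15 shift [ 0.0001 -0.0011  0.0636]
```

{"fn": "apply_moves", "kwargs": {"moves": [[[0,-0.001,0.02],0.1],[[0,0,0.02],0],[[0,0,0.015],0],[[0,0,0.008],0],[[0,0,0],0]]}}

```text
time_s: 40.93
tcp_pos: [0.5592, -0.2603, 0.1955]
ee_rot: [[-0.997, -0.074, -0.004], [-0.074, 0.997, 0.001], [0.004, 0.001, -1.0]]
wrist_force: [-0.1, -0.2, -0.2]
gripper_width: 0.519
gripper_force: 0.0
```

{"fn": "apply_moves", "kwargs": {"moves": [[[0,0,0],0],[[0,0,0],0],[[0,0,0],0]]}}

```text
time_s: 41.18
tcp_pos: [0.561, -0.2616, 0.1987]
ee_rot: [[-0.997, -0.073, 0.003], [-0.073, 0.997, -0.001], [-0.003, -0.001, -1.0]]
wrist_force: [-0.6, -0.6, -0.1]
gripper_width: 0.515
gripper_force: 0.0
```

{"fn": "apply_moves", "kwargs": {"moves": [[[0,0,0],0],[[0,0,0],0],[[0,0,0],0],[[0,0,0],0],[[0,0,0],0]], "hand": 0.0}}

```text
time_s: 41.6
tcp_pos: [0.5602, -0.2616, 0.1973]
ee_rot: [[-0.997, -0.072, 0.0], [-0.072, 0.997, -0.0], [-0.0, -0.0, -1.0]]
wrist_force: [0.1, 0.0, 0.2]
gripper_width: 0.223
gripper_force: 0.0
```

{"fn": "apply_moves", "kwargs": {"moves": [[[0,0,0],0],[[0,0,0],0],[[0,0,0],0]]}}

```text
time_s: 41.85
tcp_pos: [0.5601, -0.2612, 0.1972]
ee_rot: [[-0.997, -0.073, -0.0], [-0.073, 0.997, 0.0], [0.0, 0.0, -1.0]]
wrist_force: [0.2, 1.3, 1.0]
gripper_width: 0.157
gripper_force: 30.0
```

{"fn": "apply_moves", "kwargs": {"moves": [[[0,0,0],-6],[[0,0,0],-7],[[0,0,0],-7],[[0,0,0],-7],[[0,0,0],-7]]}}

```text
time_s: 42.27
tcp_pos: [0.5602, -0.2613, 0.1973]
ee_rot: [[-0.783, -0.622, 0.0], [-0.622, 0.783, 0.0], [-0.0, 0.0, -1.0]]
wrist_force: [0.1, 1.6, 1.1]
gripper_width: 0.156
gripper_force: 30.0
```

{"fn": "apply_moves", "kwargs": {"moves": [[[0,0,0],-7],[[0,0,0],-7],[[0,0,0],-7],[[0,0,0],-6],[[0,0,0],-5]]}}

```text
time_s: 42.68
tcp_pos: [0.5603, -0.2614, 0.1973]
ee_rot: [[-0.335, -0.942, 0.0], [-0.942, 0.335, 0.0], [-0.0, -0.0, -1.0]]
wrist_force: [1.3, 1.0, 0.5]
gripper_width: 0.158
gripper_force: 30.0
```

{"fn": "apply_moves", "kwargs": {"moves": [[[0,0,0],-4],[[0,0,0],-2],[[0,0,0],0],[[0,0,0],0]]}}

```text
time_s: 43.02
tcp_pos: [0.5603, -0.2615, 0.1973]
ee_rot: [[-0.242, -0.97, 0.0], [-0.97, 0.242, 0.0], [-0.0, -0.0, -1.0]]
wrist_force: [-0.1, 1.3, 0.8]
gripper_width: 0.161
gripper_force: 30.0
```

```bash
python3 go.py; python3 -c "
from station import r;print(r.sense()['moment'])"
```

```text
t 43.02 tcp [ 0.5603 -0.2615  0.1973] w 0.161 F [-0.1  1.3  0.8] gf 30.0
yaw -104.0 joints [-10.1  22.4  -2.7  -0.  -64.9  -3.9] tilt z [ 4.e-04  4.e-04 -1.e+00]
[ 0.54934697 -0.07350174 -0.62260586]
```

{"fn": "apply_moves", "kwargs": {"moves": [[[0,0,0],0],[[0,0,0],0],[[0,0,0],0],[[0,0,0],0],[[0,0,0],0]], "hand": 0.045}}

```text
time_s: 43.43
tcp_pos: [0.5602, -0.2616, 0.1972]
ee_rot: [[-0.239, -0.971, -0.0], [-0.971, 0.239, -0.0], [0.0, 0.0, -1.0]]
wrist_force: [-1.1, 0.7, 1.0]
gripper_width: 0.447
gripper_force: 0.0
```

{"fn": "apply_moves", "kwargs": {"moves": [[[0,0,-0.02],0],[[0,0,-0.025],0],[[0,0,-0.02],-6],[[0,0,0],-6],[[0,0,0],-6.2]]}}

```text
time_s: 43.85
tcp_pos: [0.561, -0.2618, 0.2643]
ee_rot: [[0.081, -0.997, 0.004], [-0.997, -0.081, -0.001], [0.001, -0.004, -1.0]]
wrist_force: [0.2, -0.8, -0.6]
gripper_width: 0.517
gripper_force: 0.0
```

{"fn": "apply_moves", "kwargs": {"moves": [[[-0.0358,0.0184,0],0],[[-0.0358,0.0184,0],0],[[-0.0358,0.0184,0],0],[[-0.0358,0.0184,0],0],[[-0.0358,0.0184,0],0]], "hand": 0.03}}

```text
time_s: 44.27
tcp_pos: [0.4537, -0.0889, 0.2622]
ee_rot: [[0.075, -0.997, 0.0], [-0.997, -0.075, -0.0], [0.0, -0.0, -1.0]]
wrist_force: [1.0, 1.0, 0.7]
gripper_width: 0.352
gripper_force: 0.0
```

{"fn": "apply_moves", "kwargs": {"moves": [[[0,0,0.03],0],[[0,0,0],0],[[0,0,0],0],[[0,0,0],0],[[0,0,0],0]]}}

```text
time_s: 44.68
tcp_pos: [0.4561, -0.0908, 0.2331]
ee_rot: [[0.075, -0.997, 0.001], [-0.997, -0.075, -0.0], [0.001, -0.001, -1.0]]
wrist_force: [-0.3, -0.4, 0.4]
gripper_width: 0.345
gripper_force: 0.0
```

```bash
python3 go.py "0.4552 -0.0897 0.18 -85.8" "0.4552 -0.0897 0.114 -85.8"
python3 - <<'E'
from h import *
S=cap('side');T=cap('top')
for p in(T,S):
    F=p['frame'].astype(int);m=((F[...,2]>90)&(F[...,1]<60)&(F[...,0]<60)).astype(np.uint8)
    n,l,s,c=cv2.connectedComponentsWithStats(m);print([(c[i].round(1),s[i]) for i in range(1,n) if s[i,4]>15])
    a=np.radians(4.2+70);e=np.array([np.cos(a),np.sin(a),0])*.02
    print(proj(p,[[.56,-.2605,.223]+e,[.56,-.2605,.223]-e]))
E
```

```text
t 44.68 tcp [ 0.4561 -0.0908  0.2331] w 0.345 F [-0.3 -0.4  0.4] gf 0.0
yaw -85.73 joints [  8.9   5.7 -20.    0.  -64.2  -4.6] tilt z [ 1.4e-03 -5.0e-04 -1.0e+00]
0.4552 -0.0897 0.18 -85.8 -> turn 0.07 shift [-0.0012  0.0008  0.0531]
0.4552 -0.0897 0.114 -85.8 -> turn -0.0 shift [ 0.    -0.     0.066]
[(array([130.4, 146.7]), array([122, 138,  18,  18, 242], dtype=int32)), (array([358. , 201.3]), array([354, 198,   9,   8,  43], dtype=int32)), (array([370.7, 205. ]), array([366, 202,  10,   7,  40], dtype=int32)), (array([403.9, 298.9]), array([388, 288,  31,  24, 200], dtype=int32))]
[[356.87208225 200.94776054]
 [372.50453085 205.60136486]]
[(array([314.4, 232.2]), array([310, 222,  11,  19,  99], dtype=int32)), (array([259.3, 356. ]), array([243, 347,  34,  18,  91], dtype=int32))]
[[312.36873493 222.47285445]
 [316.67499032 232.62230254]]
```

{"fn": "apply_moves", "kwargs": {"moves": [[[-0.001,0.0006,0.03],0],[[0,0,0.03],0],[[0,0,0.03],0],[[0,0,0.02],0],[[0,0,0.008],0]]}}

```text
time_s: 45.2
tcp_pos: [0.4527, -0.0898, 0.1116]
ee_rot: [[0.074, -0.997, -0.005], [-0.997, -0.074, -0.0], [-0.0, 0.005, -1.0]]
wrist_force: [0.0, 0.4, -0.1]
gripper_width: 0.346
gripper_force: 0.0
```

{"fn": "apply_moves", "kwargs": {"moves": [[[0,0,0],0],[[0,0,0],0],[[0,0,0],0],[[0,0,0],0]]}}

```text
time_s: 45.53
tcp_pos: [0.4555, -0.089, 0.1158]
ee_rot: [[0.076, -0.997, 0.003], [-0.997, -0.076, 0.0], [-0.0, -0.003, -1.0]]
wrist_force: [-0.0, 0.1, 0.5]
gripper_width: 0.343
gripper_force: 0.0
```

{"fn": "apply_moves", "kwargs": {"moves": [[[0,0,0],0],[[0,0,0],0],[[0,0,0],0],[[0,0,0],0],[[0,0,0],0]], "hand": 0.0}}

```text
time_s: 45.95
tcp_pos: [0.4551, -0.0889, 0.1146]
ee_rot: [[0.076, -0.997, 0.002], [-0.997, -0.076, 0.0], [0.0, -0.002, -1.0]]
wrist_force: [1.4, 0.3, 0.9]
gripper_width: 0.102
gripper_force: 30.0
```

```bash
python3 go.py "0.4552 -0.0897 0.114 -85.8"
```

```text
t 45.95 tcp [ 0.4551 -0.0889  0.1146] w 0.102 F [1.4 0.3 0.9] gf 30.0
yaw -85.64 joints [  9.1  13.1 -30.3   0.  -46.5  -4.8] tilt z [ 2.2e-03  1.0e-04 -1.0e+00]
0.4552 -0.0897 0.114 -85.8 -> turn 0.16 shift [ 0.0008 -0.      0.0006]
```

{"fn": "apply_moves", "kwargs": {"moves": [[[0,-0.0008,-0.012],0],[[0,-0.0024,-0.0118],0],[[0,-0.0039,-0.0114],0],[[0,-0.0053,-0.0108],0]]}}

```text
time_s: 46.28
tcp_pos: [0.4639, -0.0883, 0.1589]
ee_rot: [[0.075, -0.997, -0.007], [-0.997, -0.075, 0.0], [-0.001, 0.007, -1.0]]
wrist_force: [-1.1, -0.9, -7.7]
gripper_width: 0.102
gripper_force: 30.0
```

{"fn": "apply_moves", "kwargs": {"moves": [[[0,-0.0067,-0.01],0],[[0,-0.0079,-0.009],0],[[0,-0.009,-0.0079],0],[[0,-0.01,-0.0067],0]]}}

```text
time_s: 46.62
tcp_pos: [0.4887, -0.0865, 0.1924]
ee_rot: [[0.074, -0.997, -0.029], [-0.997, -0.074, -0.001], [-0.001, 0.029, -1.0]]
wrist_force: [-25.7, 4.5, 20.1]
gripper_width: 0.103
gripper_force: 30.0
```

```bash
python3 go.py
python3 - <<'E'
import numpy as np
f=np.radians(60);a=np.radians(4.2);print(.547-.092*np.cos(f)*np.cos(a), -.083-.092*np.cos(f)*np.sin(a), .1146+.092*np.sin(f))
E
```

```text
t 46.62 tcp [ 0.4887 -0.0865  0.1924] w 0.103 F [-25.7   4.5  20.1] gf 30.0
yaw -85.76 joints [  8.6  11.8 -18.7  -0.2 -61.1  -4.3] tilt z [-0.0286 -0.0014 -0.9996]
0.501123534047675 -0.08636895706787107 0.19427433714816833
```

Run:
```python
from h import *
s=r.sense();print(s['moment'],s['effort'],s['wrist_force'])
S=cap('side');T=cap('top')
cv2.imwrite('pics/f1.png',np.clip(np.hstack([cv2.resize(p['frame'][a:a+120,b:b+114],None,fx=3.5,fy=3.5,interpolation=2) for p,a,b in((T,165,255),(S,150,220))]).astype(int)*1.4,0,255).astype(np.uint8))
```

```text
[ 1.4151511   7.88334059 -0.0641729 ] [ 1.06769325e-01 -1.88333595e+01  2.26459122e+01  5.41153058e+00
  7.97010452e+00  1.52998895e-02] [-25.68744014   4.46045648  20.14942464]
```

View pics/f1.png

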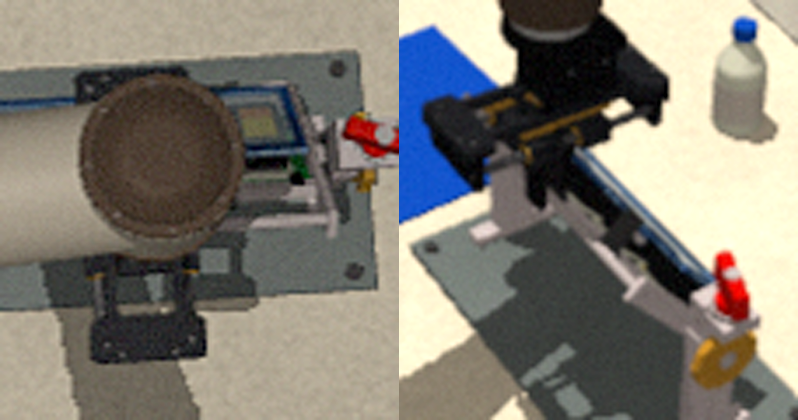

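Run:
```python
from fit import *
S=cap('side');T=cap('top')
q=(.547,-.083,.0733)
W=lambda P:np.array(P)@Rz(q[2]).T+[q[0],q[1],0]
for k,p,a,b,o in(('T',T,165,255,0),('S',S,150,220,400)):
  for d in(20,30,40,50,60):
    f=np.radians(d)
    P=[W([[-R*np.cos(f)+h*np.sin(f),y,.13+R*np.sin(f)+h*np.cos(f)]])[0] for R,y,h in((.1,-.138,0),(.092,-.1,0),(.051,-.128,.035))]
    print(k,d,((proj(p,P)-[b,a])*3.5+[o,0]).round(0).tolist())
st()
```

```text
T 20 [[324.0, 276.0], [271.0, 269.0], [308.0, 195.0]]
T 30 [[327.0, 264.0], [273.0, 258.0], [308.0, 182.0]]
T 40 [[329.0, 249.0], [275.0, 244.0], [308.0, 167.0]]
T 50 [[331.0, 230.0], [275.0, 227.0], [307.0, 152.0]]
T 60 [[331.0, 209.0], [276.0, 207.0], [306.0, 137.0]]
S 20 [[599.0, 339.0], [581.0, 309.0], [653.0, 289.0]]
S 30 [[607.0, 322.0], [588.0, 293.0], [663.0, 280.0]]
S 40 [[618.0, 304.0], [598.0, 277.0], [673.0, 272.0]]
S 50 [[632.0, 287.0], [610.0, 261.0], [684.0, 265.0]]
S 60 [[647.0, 271.0], [624.0, 247.0], [695.0, 260.0]]
t 46.82 tcp [ 0.4923 -0.0865  0.1949] w 0.106 F [-18.9   3.4  20. ] gf 30.0
```

{"fn": "apply_moves", "kwargs": {"moves": [[[0,0,0],0],[[0,0,0],0],[[0,0,0],0]], "hand": 0.02}}

```text
time_s: 47.07
tcp_pos: [0.4983, -0.086, 0.1938]
ee_rot: [[0.076, -0.997, -0.003], [-0.997, -0.076, -0.001], [0.0, 0.003, -1.0]]
wrist_force: [-3.3, -0.0, 2.4]
gripper_width: 0.208
gripper_force: 1.8
```

```bash
python3 go.py; python3 -c "
from station import r
s=r.sense();print(s['moment'])"
```

```text
t 47.07 tcp [ 0.4983 -0.086   0.1938] w 0.208 F [-3.3 -0.   2.4] gf 1.8
yaw -85.67 joints [  8.6  11.9 -18.4   0.  -59.9  -4.3] tilt z [-3.4e-03 -6.0e-04 -1.0e+00]
[-0.17339802  0.98187178 -0.04582431]
```

{"fn": "apply_moves", "kwargs": {"moves": [[[0,-0.0108,-0.0053],0],[[0,-0.0114,-0.0039],0],[[0,-0.0118,-0.0024],0],[[0,-0.012,-0.0008],0]]}}

```text
time_s: 47.4
tcp_pos: [0.5454, -0.0824, 0.2067]
ee_rot: [[0.076, -0.997, -0.002], [-0.997, -0.076, -0.0], [0.0, 0.002, -1.0]]
wrist_force: [-4.5, -0.7, 2.8]
gripper_width: 0.229
gripper_force: 1.7
```

{"fn": "apply_moves", "kwargs": {"moves": [[[0,-0.012,0.0008],0],[[0,-0.0118,0.0024],0],[[0,-0.0114,0.0039],0],[[0,-0.0108,0.0053],0]]}}

```text
time_s: 47.73
tcp_pos: [0.5927, -0.0785, 0.1934]
ee_rot: [[0.076, -0.997, -0.0], [-0.997, -0.076, -0.0], [0.0, 0.0, -1.0]]
wrist_force: [-3.1, -1.3, 2.1]
gripper_width: 0.231
gripper_force: 1.3
```

```bash
python3 go.py
python3 - <<'E'
from fit import *
S=cap('side');T=cap('top')
q=(.547,-.083,.0733)
W=lambda P:np.array(P)@Rz(q[2]).T+[q[0],q[1],0]
ra,rb=pl(T,'rod'),pl(S,'rod');print(ra,rb)
for d in(90,100,110,120,130):
    f=np.radians(d);X=W([[-.092*np.cos(f),0,.13+.092*np.sin(f)]]);Y=W([[.092*np.cos(f),0,.13-.092*np.sin(f)]])
    print(d,proj(T,X),proj(S,X),proj(T,Y),proj(S,Y))
E
```

```text
t 47.73 tcp [ 0.5927 -0.0785  0.1934] w 0.231 F [-3.1 -1.3  2.1] gf 1.3
yaw -85.65 joints [  8.   20.7  -6.    0.  -63.3  -3.6] tilt z [-2.e-04 -0.e+00 -1.e+00]
[(array([276.528, 215.712]), 0.68), (array([289.688, 190.302]), 0.65)] [(array([291.088, 192.108]), 0.86)]
90 [[292.42184625 207.36297841]] [[278.2169362  192.02372449]] [[289.80606243 215.86559591]] [[277.18213586 236.09884335]]
100 [[291.99767707 201.00219216]] [[282.7200604  190.56846313]] [[290.16688409 221.40727057]] [[273.01565465 237.67696977]]
110 [[291.54492829 195.04965295]] [[287.00781596 189.90076367]] [[290.55439384 226.71835922]] [[268.93704715 238.60814646]]
120 [[291.0807314  189.71759612]] [[290.9413239 190.0268288]] [[290.95937664 231.66400749]] [[265.06017394 238.85421937]]
130 [[290.62211146 185.18439367]] [[294.40027726 190.92405459]] [[291.37195119 236.11183658]] [[261.49872858 238.39286565]]
```

{"fn": "apply_moves", "kwargs": {"moves": [[[0,-0.01,0.0067],0],[[0,-0.009,0.0079],0],[[0,-0.0079,0.009],0],[[0,-0.0067,0.01],0],[[0,0,0],0]]}}

```text
time_s: 48.35
tcp_pos: [0.6256, -0.0758, 0.1566]
ee_rot: [[0.075, -0.997, -0.003], [-0.997, -0.075, 0.0], [-0.001, 0.003, -1.0]]
wrist_force: [-0.1, -1.3, -0.6]
gripper_width: 0.232
gripper_force: 0.0
```

{"fn": "apply_moves", "kwargs": {"moves": [[[0,0.001,-0.02],0],[[0,0,-0.03],0],[[0,0,-0.02],0],[[0,0,0],0],[[0,0,0],0]]}}

```text
time_s: 48.77
tcp_pos: [0.6257, -0.0759, 0.2316]
ee_rot: [[0.076, -0.997, 0.005], [-0.997, -0.076, 0.001], [-0.0, -0.005, -1.0]]
wrist_force: [-1.3, 1.1, -1.0]
gripper_width: 0.23
gripper_force: 0.0
```

{"fn": "apply_moves", "kwargs": {"moves": [[[0,0,0],0],[[0,0,0],0],[[0,0,0],0],[[0,0,0],0],[[0,0,0],0]], "hand": 0.0}}

```text
time_s: 49.18
tcp_pos: [0.6242, -0.0761, 0.2296]
ee_rot: [[0.076, -0.997, -0.001], [-0.997, -0.076, -0.0], [0.0, 0.001, -1.0]]
wrist_force: [0.4, 0.2, -0.1]
gripper_width: 0.017
gripper_force: 0.0
```

```bash
cat > rodang.py <<'E'
from fit import *
S=cap('side');T=cap('top')
q=(.547,-.083,.0733)
W=lambda P:np.array(P)@Rz(q[2]).T+[q[0],q[1],0]
print([(a.round(),c) for a,c in pl(T,'rod')],[(a.round(),c) for a,c in pl(S,'rod')])
for d in range(130,190,10):
    f=np.radians(d);X=W([[-.092*np.cos(f),0,.13+.092*np.sin(f)],[.092*np.cos(f),0,.13-.092*np.sin(f)]])
    print(d,proj(T,X).round().tolist(),proj(S,X).round().tolist())
E
python3 rodang.py;python3 go.py "0.632 -0.0768 0.19 -85.8"
```

```text
[(array([289., 180.]), 0.57), (array([254., 213.]), 0.25)] [(array([299., 194.]), 0.65)]
130 [[291.0, 185.0], [291.0, 236.0]] [[294.0, 191.0], [261.0, 238.0]]
140 [[290.0, 182.0], [292.0, 240.0]] [[297.0, 193.0], [258.0, 237.0]]
150 [[290.0, 179.0], [292.0, 243.0]] [[300.0, 195.0], [256.0, 235.0]]
160 [[289.0, 178.0], [293.0, 245.0]] [[301.0, 198.0], [254.0, 233.0]]
170 [[289.0, 177.0], [293.0, 246.0]] [[302.0, 201.0], [253.0, 230.0]]
180 [[289.0, 178.0], [293.0, 247.0]] [[302.0, 205.0], [252.0, 226.0]]
t 49.38 tcp [ 0.6243 -0.0761  0.2301] w 0.005 F [0.1 0.4 0.1] gf 0.0
yaw -85.66 joints [  7.8  22.2   1.7  -0.  -69.6  -3.4] tilt z [-2.e-04  0.e+00 -1.e+00]
0.632 -0.0768 0.19 -85.8 -> turn 0.14 shift [ 0.0012 -0.0076  0.0401]
```

{"fn": "apply_moves", "kwargs": {"moves": [[[0,-0.01,0.02],0],[[0,-0.002,0.015],0],[[0,0,0.01],0],[[0,0,0.01],0],[[0,-0.001,0.01],0]]}}

```text
time_s: 49.8
tcp_pos: [0.6372, -0.0752, 0.1648]
ee_rot: [[0.076, -0.997, 0.0], [-0.997, -0.076, -0.0], [0.0, -0.0, -1.0]]
wrist_force: [-0.6, -0.7, 0.1]
gripper_width: 0.005
gripper_force: 0.0
```

{"fn": "apply_moves", "kwargs": {"moves": [[[0,-0.001,0.01],0],[[0,-0.001,0.01],0],[[0,0,0.005],0],[[0,0,0.002],0],[[0,0,0],0]]}}

```text
time_s: 50.22
tcp_pos: [0.6408, -0.0749, 0.1387]
ee_rot: [[0.076, -0.997, 0.004], [-0.997, -0.076, -0.0], [0.0, -0.004, -1.0]]
wrist_force: [4.6, -1.4, -1.6]
gripper_width: 0.006
gripper_force: 2.2
```

```bash
python3 go.py "0.6387 -0.0768 0.135 -85.8"; python3 rodang.py
```

```text
t 50.22 tcp [ 0.6408 -0.0749  0.1387] w 0.006 F [ 4.6 -1.4 -1.6] gf 2.2
yaw -85.63 joints [  7.7  27.6  -3.2   0.  -59.   -3.3] tilt z [ 3.5e-03 -1.0e-04 -1.0e+00]
0.6387 -0.0768 0.135 -85.8 -> turn 0.17 shift [0.0017 0.0022 0.0037]
[(array([288., 178.]), 0.69)] [(array([298., 193.]), 0.78), (array([260., 198.]), 0.73), (array([264., 159.]), 0.37)]
130 [[291.0, 185.0], [291.0, 236.0]] [[294.0, 191.0], [261.0, 238.0]]
140 [[290.0, 182.0], [292.0, 240.0]] [[297.0, 193.0], [258.0, 237.0]]
150 [[290.0, 179.0], [292.0, 243.0]] [[300.0, 195.0], [256.0, 235.0]]
160 [[289.0, 178.0], [293.0, 245.0]] [[301.0, 198.0], [254.0, 233.0]]
170 [[289.0, 177.0], [293.0, 246.0]] [[302.0, 201.0], [253.0, 230.0]]
180 [[289.0, 178.0], [293.0, 247.0]] [[302.0, 205.0], [252.0, 226.0]]
```

Run:
```python
from h import *
S=cap('side');T=cap('top')
cv2.imwrite('pics/f2.png',np.clip(np.hstack([cv2.resize(p['frame'][a:a+120,b:b+114],None,fx=3.5,fy=3.5,interpolation=2) for p,a,b in((T,150,255),(S,150,220))]).astype(int)*1.5,0,255).astype(np.uint8))
```

```text
(no output)
```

View pics/f2.png

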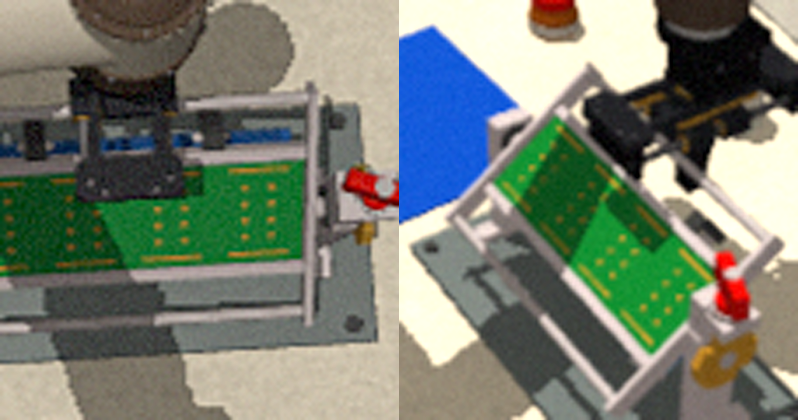

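{"fn": "apply_moves", "kwargs": {"moves": [[[0,-0.003,-0.02],0],[[0,0,-0.025],0],[[0,0,-0.02],0],[[0,0,0],0],[[0,0,0],0]], "hand": 0.007}}

```text
time_s: 50.93
tcp_pos: [0.6419, -0.0747, 0.2045]
ee_rot: [[0.075, -0.997, 0.001], [-0.997, -0.075, 0.001], [-0.001, -0.001, -1.0]]
wrist_force: [-1.0, 0.6, -0.5]
gripper_width: 0.081
gripper_force: 0.0
```

{"fn": "apply_moves", "kwargs": {"moves": [[[0,0.019,-0.004],0],[[0,0,0],0],[[0,0,0],0],[[0,0,0],0],[[0,0,0],0]]}}

```text
time_s: 51.35
tcp_pos: [0.6232, -0.0762, 0.2064]
ee_rot: [[0.076, -0.997, -0.002], [-0.997, -0.076, 0.0], [-0.0, 0.002, -1.0]]
wrist_force: [0.3, -0.2, -0.3]
gripper_width: 0.082
gripper_force: 0.0
```

```bash
python3 go.py "0.6243 -0.0773 0.186 -85.8"; python3 rodang.py|head -1
```

```text
t 51.35 tcp [ 0.6232 -0.0762  0.2064] w 0.082 F [ 0.3 -0.2 -0.3] gf 0.0
yaw -85.66 joints [  7.8  23.   -0.4  -0.  -66.7  -3.4] tilt z [-0.0016  0.     -1.    ]
0.6243 -0.0773 0.186 -85.8 -> turn 0.14 shift [ 0.0012 -0.001   0.0204]
[(array([291., 179.]), 0.56)] [(array([297., 192.]), 0.71)]
```

{"fn": "apply_moves", "kwargs": {"moves": [[[0,0,0.01],0],[[0,0,0.007],0],[[0,0,0],0]]}}

```text
time_s: 51.8
tcp_pos: [0.6226, -0.0761, 0.1881]
ee_rot: [[0.076, -0.997, -0.003], [-0.997, -0.076, 0.0], [-0.0, 0.003, -1.0]]
wrist_force: [-1.0, 0.2, -0.3]
gripper_width: 0.078
gripper_force: 0.0
```

{"fn": "apply_moves", "kwargs": {"moves": [[[0,0,0.004],0],[[0,0,0.003],0],[[0,0,0],0]]}}

```text
time_s: 52.05
tcp_pos: [0.624, -0.0762, 0.1832]
ee_rot: [[0.076, -0.997, 0.001], [-0.997, -0.076, -0.0], [0.0, -0.001, -1.0]]
wrist_force: [2.0, 0.5, 1.0]
gripper_width: 0.079
gripper_force: 1.2
```

{"fn": "apply_moves", "kwargs": {"moves": [[[0,-0.0028,0.005],0],[[0,-0.0028,0.005],0],[[0,0,0],0]]}}

```text
time_s: 52.3
tcp_pos: [0.6298, -0.0758, 0.1724]
ee_rot: [[0.076, -0.997, 0.001], [-0.997, -0.076, -0.0], [0.0, -0.001, -1.0]]
wrist_force: [2.0, -0.3, 1.1]
gripper_width: 0.082
gripper_force: 1.8
```

{"fn": "apply_moves", "kwargs": {"moves": [[[0,-0.002,0.005],0],[[0,-0.002,0.005],0],[[0,0,0],0]]}}

```text
time_s: 52.55
tcp_pos: [0.6338, -0.0754, 0.1622]
ee_rot: [[0.076, -0.997, 0.001], [-0.997, -0.076, -0.0], [0.0, -0.001, -1.0]]
wrist_force: [3.9, 0.9, 1.4]
gripper_width: 0.08
gripper_force: 2.0
```

```bash
python3 go.py; python3 rodang.py
```

```text
t 52.55 tcp [ 0.6338 -0.0754  0.1622] w 0.08 F [3.9 0.9 1.4] gf 2.0
yaw -85.65 joints [  7.7  25.9  -2.5   0.  -61.6  -3.4] tilt z [ 0.001 -0.    -1.   ]
[] [(array([300., 199.]), 0.78)]
130 [[291.0, 185.0], [291.0, 236.0]] [[294.0, 191.0], [261.0, 238.0]]
140 [[290.0, 182.0], [292.0, 240.0]] [[297.0, 193.0], [258.0, 237.0]]
150 [[290.0, 179.0], [292.0, 243.0]] [[300.0, 195.0], [256.0, 235.0]]
160 [[289.0, 178.0], [293.0, 245.0]] [[301.0, 198.0], [254.0, 233.0]]
170 [[289.0, 177.0], [293.0, 246.0]] [[302.0, 201.0], [253.0, 230.0]]
180 [[289.0, 178.0], [293.0, 247.0]] [[302.0, 205.0], [252.0, 226.0]]
```

{"fn": "apply_moves", "kwargs": {"moves": [[[0,0.0005,0.005],0],[[0,-0.001,0.005],0],[[0,0,0],0]]}}

```text
time_s: 53.0
tcp_pos: [0.6356, -0.0752, 0.1535]
ee_rot: [[0.076, -0.997, 0.005], [-0.997, -0.076, 0.0], [0.0, -0.005, -1.0]]
wrist_force: [6.3, 0.8, 2.7]
gripper_width: 0.08
gripper_force: 3.1
```

{"fn": "apply_moves", "kwargs": {"moves": [[[0,-0.001,0.005],0],[[0,-0.0005,0.005],0],[[0,0,0],0]]}}

```text
time_s: 53.25
tcp_pos: [0.6375, -0.0751, 0.1433]
ee_rot: [[0.076, -0.997, 0.006], [-0.997, -0.076, 0.0], [0.0, -0.006, -1.0]]
wrist_force: [7.6, -0.1, 2.0]
gripper_width: 0.075
gripper_force: 3.3
```

{"fn": "apply_moves", "kwargs": {"moves": [[[0,-0.0005,0.004],0],[[0,0,0.004],0],[[0,0,0],0]]}}

```text
time_s: 53.5
tcp_pos: [0.6382, -0.075, 0.1355]
ee_rot: [[0.076, -0.997, 0.007], [-0.997, -0.076, 0.0], [0.0, -0.007, -1.0]]
wrist_force: [6.5, 0.6, 1.8]
gripper_width: 0.082
gripper_force: 3.9
```

```bash
python3 go.py; python3 rodang.py|head -1
```

```text
t 53.5 tcp [ 0.6382 -0.075   0.1355] w 0.082 F [6.5 0.6 1.8] gf 3.9
yaw -85.62 joints [  7.7  27.4  -4.    0.1 -58.2  -3.4] tilt z [ 6.6e-03  1.0e-04 -1.0e+00]
[(array([289., 180.]), 0.59)] [(array([302., 206.]), 0.7)]
```

{"fn": "apply_moves", "kwargs": {"moves": [[[0,0,-0.02],0],[[0,0,-0.04],0],[[0,0,-0.04],0],[[0,0.04,-0.03],0],[[-0.04,0.04,0],0]]}}

```text
time_s: 54.12
tcp_pos: [0.5713, -0.0534, 0.264]
ee_rot: [[0.072, -0.997, 0.004], [-0.997, -0.072, -0.001], [0.002, -0.004, -1.0]]
wrist_force: [1.4, 2.4, 1.4]
gripper_width: 0.079
gripper_force: 0.0
```

{"fn": "apply_moves", "kwargs": {"moves": [[[-0.04,0.03,0],0],[[-0.04,0.03,0],0],[[-0.04,0.03,0],0],[[-0.04,0.03,0],0],[[-0.04,0.03,0],0]]}}

```text
time_s: 54.53
tcp_pos: [0.4294, 0.1057, 0.2583]
ee_rot: [[0.074, -0.997, -0.006], [-0.997, -0.074, -0.003], [0.002, 0.007, -1.0]]
wrist_force: [0.3, 1.2, 0.9]
gripper_width: 0.08
gripper_force: 0.0
```

```bash
cat > ang.py <<'E'
from ff import *
def fitang(p,q=(.547,-.083,.0733),x0=180.):
    F=p['frame'].astype(float);g=((F[...,1]-F[...,2]>18)).astype(np.float32)
    u=proj(p,[[q[0],q[1],.13]])[0].astype(int);sl=(slice(u[1]-50,u[1]+50),slice(u[0]-65,u[0]+65))
    W=lambda P:np.array(P)@Rz(q[2]).T
    def f(v):
        a=np.radians(v[0]);k=4
        P=[]
        for i,j in((1,1),(1,-1),(-1,-1),(-1,1)):
            X,Z=i*.044,-.002
            P.append([X*np.cos(a)+Z*np.sin(a),j*.133,-X*np.sin(a)+Z*np.cos(a)])
        P=W(P)+[q[0]+v[1]/1e3,q[1]+v[2]/1e3,.13]
        m=np.zeros((420*k,560*k),np.uint8);cv2.fillConvexPoly(m,np.round((proj(p,P)+.5)*k-.5).astype(int),255)
        m=cv2.resize(m.astype(np.float32)/255,(560,420),interpolation=cv2.INTER_AREA)
        return float(((m-g)[sl]**2).sum())
    b=None
    for s in(-12,0,12):
        o=minimize(f,[x0+s,0,0],method='Nelder-Mead',options=dict(initial_simplex=[[x0+s,0,0],[x0+s+6,0,0],[x0+s,4,0],[x0+s,0,4]],xatol=.02,fatol=.05))
        if b is None or o.fun<b.fun:b=o
    return b.x.round(2),round(b.fun,1),g[sl].sum()
if __name__=='__main__':
    st()
    for k in('side','top'):print(k,fitang(cap(k)))
E
python3 ang.py; python3 rodang.py|head -1; python3 go.py "0.56 -0.2605 0.26 -105.8"
```

```text
t 54.53 tcp [0.4294 0.1057 0.2583] w 0.08 F [0.3 1.2 0.9] gf 0.0
side (array([179.97,   0.7 ,   3.16]), np.float64(1590.3), np.float32(2864.0))
top (array([184.66,   0.28,   0.33]), np.float64(423.2), np.float32(2925.0))
[(array([289., 174.]), 0.69)] [(array([300., 204.]), 0.61)]
t 54.83 tcp [0.4327 0.1052 0.2593] w 0.081 F [ 0.3 -0.  -0.4] gf 0.0
yaw -85.71 joints [ 34.7   2.6 -19.5  -0.  -68.  -30.4] tilt z [-0.0029 -0.0016 -1.    ]
0.56 -0.2605 0.26 -105.8 -> turn 20.09 shift [ 0.3172 -0.2221 -0.0007]
```

{"fn": "apply_moves", "kwargs": {"moves": [[[0,0,0],6.7],[[0,0,0],6.7],[[0,0,0],6.7],[[0.0352,-0.0247,0],0],[[0.0352,-0.0247,0],0]], "hand": 0.045}}

```text
time_s: 55.25
tcp_pos: [0.4611, 0.0264, 0.2596]
ee_rot: [[-0.27, -0.963, -0.002], [-0.963, 0.27, -0.001], [0.001, 0.002, -1.0]]
wrist_force: [0.6, -0.3, -0.1]
gripper_width: 0.374
gripper_force: 0.0
```

{"fn": "apply_moves", "kwargs": {"moves": [[[0.0352,-0.0247,0],0],[[0.0352,-0.0247,0],0],[[0.0352,-0.0247,0],0],[[0.0352,-0.0247,0],0],[[0.0352,-0.0247,0],0]]}}

```text
time_s: 55.67
tcp_pos: [0.5293, -0.1734, 0.2591]
ee_rot: [[-0.275, -0.961, -0.003], [-0.961, 0.275, 0.0], [0.0, 0.003, -1.0]]
wrist_force: [1.2, 1.0, 0.1]
gripper_width: 0.511
gripper_force: 0.0
```

{"fn": "apply_moves", "kwargs": {"moves": [[[0.0352,-0.0247,0],0],[[0.0352,-0.0247,0],0],[[0,0,0],0],[[0,0,0],0],[[0,0,0],0]]}}

```text
time_s: 56.08
tcp_pos: [0.5563, -0.2495, 0.2587]
ee_rot: [[-0.275, -0.961, -0.003], [-0.961, 0.275, 0.001], [-0.0, 0.003, -1.0]]
wrist_force: [-0.7, 0.4, 0.0]
gripper_width: 0.519
gripper_force: 0.0
```

{"fn": "apply_moves", "kwargs": {"moves": [[[0,0,0],0],[[0,0,0],0],[[0,0,0],0]]}}

```text
time_s: 56.33
tcp_pos: [0.5571, -0.247, 0.2608]
ee_rot: [[-0.27, -0.963, 0.001], [-0.963, 0.27, -0.0], [-0.0, -0.001, -1.0]]
wrist_force: [-0.6, 0.4, -0.3]
gripper_width: 0.523
gripper_force: 0.0
```

```bash
python3 go.py "0.56 -0.2608 0.197 -105.0"
```

```text
t 56.33 tcp [ 0.5571 -0.247   0.2608] w 0.523 F [-0.6  0.4 -0.3] gf 0.0
yaw -105.68 joints [ -8.7  19.2   1.7  -0.  -72.5  -7. ] tilt z [ 5.e-04 -0.e+00 -1.e+00]
0.56 -0.2608 0.197 -105.0 -> turn -0.68 shift [ 0.0125 -0.0064  0.0638]
```

{"fn": "apply_moves", "kwargs": {"moves": [[[0.0125,-0.0064,0],-0.5],[[0,0,0.02],0],[[0,0,0.02],0],[[0,0,0.015],0],[[0,0,0.008],0]]}}

```text
time_s: 56.75
tcp_pos: [0.559, -0.2604, 0.1955]
ee_rot: [[-0.262, -0.965, -0.003], [-0.965, 0.262, 0.001], [-0.0, 0.003, -1.0]]
wrist_force: [0.5, -0.0, -0.3]
gripper_width: 0.519
gripper_force: 0.0
```

{"fn": "apply_moves", "kwargs": {"moves": [[[0,0,0],0],[[0,0,0],0],[[0,0,0],0],[[0,0,0],0]]}}

```text
time_s: 57.08
tcp_pos: [0.5608, -0.2617, 0.1988]
ee_rot: [[-0.263, -0.965, 0.003], [-0.965, 0.263, -0.001], [0.0, -0.003, -1.0]]
wrist_force: [0.7, 0.6, 0.7]
gripper_width: 0.521
gripper_force: 0.0
```

{"fn": "apply_moves", "kwargs": {"moves": [[[0,0,0],0],[[0,0,0],0],[[0,0,0],0],[[0,0,0],0],[[0,0,0],0]], "hand": 0.0}}

```text
time_s: 57.5
tcp_pos: [0.56, -0.2617, 0.1973]
ee_rot: [[-0.263, -0.965, 0.0], [-0.965, 0.263, -0.0], [0.0, -0.0, -1.0]]
wrist_force: [-0.4, 0.6, 0.8]
gripper_width: 0.22
gripper_force: 0.0
```

{"fn": "apply_moves", "kwargs": {"moves": [[[0,0,0],0],[[0,0,0],0],[[0,0,0],0]]}}

```text
time_s: 57.75
tcp_pos: [0.5602, -0.2617, 0.1973]
ee_rot: [[-0.264, -0.965, 0.0], [-0.965, 0.264, -0.0], [-0.0, -0.0, -1.0]]
wrist_force: [0.5, -0.6, -0.9]
gripper_width: 0.159
gripper_force: 30.0
```

```bash
python3 go.py;python3 -c "
from station import r
s=r.sense();print(s['moment'])"
```

```text
t 57.75 tcp [ 0.5602 -0.2617  0.1973] w 0.159 F [ 0.5 -0.6 -0.9] gf 30.0
yaw -105.28 joints [-10.1  22.4  -2.7  -0.  -64.8  -5.2] tilt z [ 5.e-04 -1.e-04 -1.e+00]
[ 0.0329888  -0.25846709 -0.26097449]
```

{"fn": "apply_moves", "kwargs": {"moves": [[[0,0,0],5],[[0,0,0],5],[[0,0,0],5],[[0,0,0],3],[[0,0,0],3]]}}

```text
time_s: 58.17
tcp_pos: [0.56, -0.2616, 0.1972]
ee_rot: [[-0.593, -0.805, -0.0], [-0.805, 0.593, -0.0], [0.0, 0.0, -1.0]]
wrist_force: [0.9, -0.0, 0.3]
gripper_width: 0.158
gripper_force: 30.0
```

```bash
python3 go.py;python3 -c "
from station import r
s=r.sense();print(s['moment'])"
```

```text
t 58.17 tcp [ 0.56   -0.2616  0.1972] w 0.158 F [ 0.9 -0.   0.3] gf 30.0
yaw -126.37 joints [-10.1  22.4  -2.7   0.  -64.9 -26.3] tilt z [-2.e-04 -1.e-04 -1.e+00]
[ 0.11650432 -0.1096089   0.06274587]
```

{"fn": "apply_moves", "kwargs": {"moves": [[[0,0,0],2],[[0,0,0],2],[[0,0,0],0]]}}

```text
time_s: 58.42
tcp_pos: [0.56, -0.2616, 0.1972]
ee_rot: [[-0.646, -0.763, -0.0], [-0.763, 0.646, 0.0], [0.0, 0.0, -1.0]]
wrist_force: [0.1, -0.5, 0.8]
gripper_width: 0.158
gripper_force: 30.0
```

```bash
python3 go.py;python3 -c "
from station import r
s=r.sense();print(s['moment'])"
```

```text
t 58.42 tcp [ 0.56   -0.2616  0.1972] w 0.158 F [ 0.1 -0.5  0.8] gf 30.0
yaw -130.27 joints [-10.1  22.4  -2.7  -0.  -64.9 -30.2] tilt z [-2.e-04  0.e+00 -1.e+00]
[ 0.09976397 -0.07190736 -0.09533352]
```

{"fn": "apply_moves", "kwargs": {"moves": [[[0,0,0],5],[[0,0,0],5],[[0,0,0],5],[[0,0,0],5],[[0,0,0],5]]}}

```text
time_s: 58.83
tcp_pos: [0.5598, -0.2614, 0.1972]
ee_rot: [[-0.909, -0.416, -0.001], [-0.416, 0.909, 0.0], [0.0, 0.0, -1.0]]
wrist_force: [-0.3, 0.6, 0.7]
gripper_width: 0.158
gripper_force: 30.0
```

```bash
python3 go.py;python3 -c "
from station import r
s=r.sense();print(s['moment'])"
```

```text
t 58.83 tcp [ 0.5598 -0.2614  0.1972] w 0.158 F [-0.3  0.6  0.7] gf 30.0
yaw -155.41 joints [-10.   22.4  -2.7  -0.  -64.9 -55.4] tilt z [-5.e-04  3.e-04 -1.e+00]
[ 0.3350124  -0.02800878  0.10052711]
```

{"fn": "apply_moves", "kwargs": {"moves": [[[0,0,0],5],[[0,0,0],5],[[0,0,0],5],[[0,0,0],4],[[0,0,0],2]]}}

```text
time_s: 59.25
tcp_pos: [0.5598, -0.2612, 0.1972]
ee_rot: [[-0.998, -0.064, -0.001], [-0.064, 0.998, 0.001], [0.001, 0.001, -1.0]]
wrist_force: [-1.0, 1.6, 0.3]
gripper_width: 0.161
gripper_force: 30.0
```

{"fn": "apply_moves", "kwargs": {"moves": [[[0,0,0],1],[[0,0,0],0],[[0,0,0],0]]}}

```text
time_s: 59.5
tcp_pos: [0.5597, -0.2613, 0.1972]
ee_rot: [[-0.999, -0.05, -0.001], [-0.05, 0.999, 0.0], [0.001, 0.0, -1.0]]
wrist_force: [-1.2, 2.7, 1.3]
gripper_width: 0.164
gripper_force: 30.0
```

```bash
python3 go.py;python3 -c "
from station import r
s=r.sense();print(s['moment'])"
```

```text
t 59.5 tcp [ 0.5597 -0.2613  0.1972] w 0.164 F [-1.2  2.7  1.3] gf 30.0
yaw -177.12 joints [-10.   22.4  -2.8  -0.  -64.9 -77.1] tilt z [-9.e-04  3.e-04 -1.e+00]
[0.73471641 0.22474304 0.58962323]
```

{"fn": "apply_moves", "kwargs": {"moves": [[[0,0,0],0],[[0,0,0],0],[[0,0,0],0],[[0,0,0],0],[[0,0,0],0]], "hand": 0.045}}

```text
time_s: 59.92
tcp_pos: [0.5601, -0.2619, 0.1972]
ee_rot: [[-0.999, -0.047, 0.0], [-0.047, 0.999, -0.0], [-0.0, -0.0, -1.0]]
wrist_force: [-0.2, 0.1, -0.3]
gripper_width: 0.449
gripper_force: 0.0
```

{"fn": "apply_moves", "kwargs": {"moves": [[[0,0,-0.02],0],[[0,0,-0.03],0],[[0,0,-0.04],0],[[0,0,-0.02],0],[[0.03,0,0],0]]}}

```text
time_s: 60.33
tcp_pos: [0.5354, -0.2642, 0.3121]
ee_rot: [[-0.999, -0.05, 0.011], [-0.05, 0.999, -0.005], [-0.011, -0.005, -1.0]]
wrist_force: [0.3, -0.1, 1.0]
gripper_width: 0.518
gripper_force: 0.0
```

{"fn": "apply_moves", "kwargs": {"moves": [[[0.035,0.035,0],0],[[0.035,0.035,0],0],[[0.03,0.04,0],0],[[0,0.04,0],0],[[0,0.04,0],0]]}}

```text
time_s: 60.75
tcp_pos: [0.4363, -0.0944, 0.308]
ee_rot: [[-0.999, -0.045, 0.002], [-0.045, 0.999, 0.0], [-0.002, 0.0, -1.0]]
wrist_force: [1.6, 0.5, 0.7]
gripper_width: 0.518
gripper_force: 0.0
```

{"fn": "apply_moves", "kwargs": {"moves": [[[0,0.04,0],0],[[0,0.04,0],0],[[0,0.04,0],0],[[0,0.04,0],0],[[0,0,0],0]]}}

```text
time_s: 61.17
tcp_pos: [0.4302, 0.0699, 0.3074]
ee_rot: [[-0.998, -0.055, 0.002], [-0.055, 0.998, 0.002], [-0.002, 0.002, -1.0]]
wrist_force: [-0.1, 0.3, -0.1]
gripper_width: 0.515
gripper_force: 0.0
```

Run:
```python
from h import *
st()
S=cap('side');T=cap('top')
for n in('module0','bottle','jar','driver'):print(n,[[(a.round(),c) for a,c in pl(p,n)] for p in(T,S)])
F=T['frame'].astype(int);m=((F[...,2]>90)&(F[...,1]<60)&(F[...,0]<60)).astype(np.uint8)
n,l,s,c=cv2.connectedComponentsWithStats(m);print([(c[i].round(1),s[i]) for i in range(1,n) if s[i,4]>15])
cv2.imwrite('pics/end.png',np.clip(np.hstack([cv2.resize(p['frame'][a:a+150,b:b+(160 if p is T else 106)],None,fx=3,fy=3,interpolation=2) for p,a,b in((T,140,215),(S,150,230))]).astype(int)*1.5,0,255).astype(np.uint8))
```

```text
t 61.17 tcp [0.4302 0.0699 0.3074] w 0.515 F [-0.1  0.3 -0.1] gf 0.0
module0 [[(array([151., 314.]), 0.41)], [(array([158., 204.]), 0.46), (array([278., 365.]), 0.4), (array([283., 219.]), 0.25)]]
bottle [[(array([221., 125.]), 0.61)], [(array([317., 187.]), 0.73), (array([302., 206.]), 0.51)]]
jar [[(array([133., 147.]), 0.9)], [(array([265., 158.]), 0.48)]]
driver [[(array([417., 289.]), 0.78)], [(array([277., 365.]), 0.56)]]
[(array([130.4, 146.7]), array([122, 138,  18,  18, 243], dtype=int32)), (array([363.8, 196.6]), array([361, 193,   6,   9,  42], dtype=int32)), (array([364.7, 209.4]), array([362, 205,   6,   9,  41], dtype=int32)), (array([403.8, 298.9]), array([388, 288,  31,  24, 201], dtype=int32))]
```

View pics/end.png

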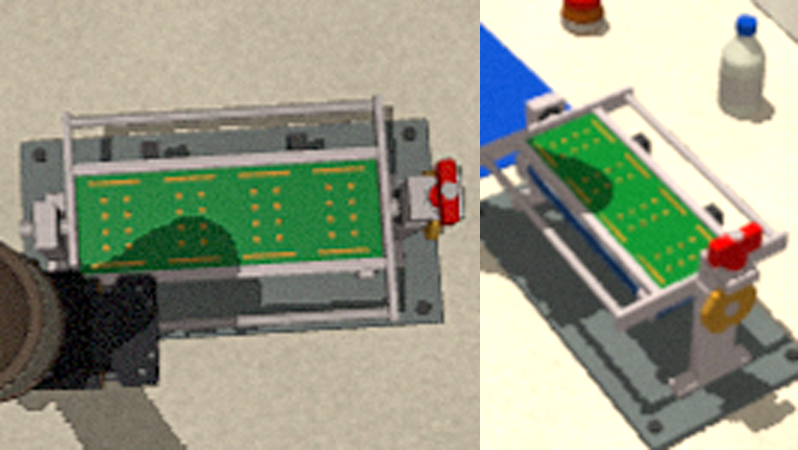

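The final picture shows the solder side up and level, with the blue cover rim lying parallel under the board. The red wing's two ends, at pixels (364,197) and (365,209), match where they were when the lock was first engaged.

```bash
python3 -c "
from station import r
print(r.finish_job())"
```

```text
the job is handed in; nothing more can be done
None
```

The job is handed in at about 61 s robot time: all four modules stand in their own frames, the cover is snapped shut, the board is turned solder side up, and the red knob is back at its locked stop; the bottle, jar and screwdriver were left where they were.

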